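# Set and lock a cam clamp on a tube in V-blocks

## Robot

A 7-joint arm with a two-finger parallel gripper is mounted at the origin on the work surface. World frame = base frame: x ahead of the robot, y to its left, z up, the work surface at z = 0. Lengths are in m, angles in rad, forces in N, time in s.
With the tool pointing down it reaches from about 0.425 to 0.925 m from the base axis. Payload 6.8 kg.
Tool frame: the origin (TCP) lies midway between the tips of the shut fingers; the grasp point (between the pads) lies 19 mm behind it; z points along the fingers, y is the direction in which the jaws open and shut (so a half turn about z gives the same grasp; the last joint's range is limited). The gripper opens to 85 mm and grips with 20 to 120 N. Pads are 22 mm wide; open, the fingers measure 114 mm over their backs; the gripper's body (76 mm by 85 mm) begins 54 mm behind the grasp point. The pads swing forward as they close: fully open they stand 13 mm farther back than shut.
Start: joints at [-1.339, 0.477, 0.022, 1.555, -0.011, 1.109, -0.083], TCP at [0.225, 0.636, 0.231] pointing down, gripper open.
Joint ranges: [-2.96, 2.96], [-0.34, 2.1], [-1.41, 1.46], [0.24, 2.44], [-1.37, 4.51], [0.17, 1.92], [-2.96, 2.96]. Speed limits (rad/s): [2.39, 2.39, 3.14, 3.14, 3.14, 3.14, 3.14].

## Interface

Orientations are given as a rotation vector (axis times angle).
In Python, from bench import r, imaging gives the robot as it stands.
- The arm moves only by the tool jog_arm, never from a script. Its argument "rows" is a list of rows, each an object with "delta_rot": the turn, a rotation vector about the tool's x, y, z in degrees, a list of three; "xyz": the shift along the tool's x, y, z in cm, a list of three; "fingers": the closure, from 0 (fully open) to 1 (shut). A call has exactly 5 rows; each row is the pose to reach, as a shift and turn from the pose measured when the call began, along the tool's axes at that moment; what a row does not reach only later rows make up. A row lasts 1/12 s, in which the tool goes at most 41.7 mm and 7.16 degrees, less where a joint would pass 70% of its speed; a pose out of reach is approached as far as the arm can. A call with a gripper value outside its range is refused whole. The fingers move at their own pace and stop on an object; "grip_force" is the grip in N (left out, the last holds). Time passes only in rows, so rows that repeat a pose let the fingers close, or fill a call up. It gives the time, the measured TCP pose, the force and the opening at its end, in the units of the state.
- r.get_obs(): the state, without advancing time (a new reading comes with each control period).
- imaging.grab_frame(name): name is "scene" or "top"; returns the picture (384x512x3 uint8, blue, green, red); there is no depth.
- imaging.camera_info(name): a dict with "camera_matrix" (3x3 intrinsics, pixels), "xyz" and "attitude" of the camera in the world. Camera axes: x right, y down, z forward; pixel columns grow to the right and rows downward; lengths in m; the calibration is good to about 2 mm. A picture is of the moment at which its call begins. camera_info takes no time and is no camera call.
- r.hand_in(): hands the job in, once; it reports no verdict.
Trained networks look in the newest picture that a camera, given by its name, has taken for a name from the list of things; names that differ only in an ending like _2 or _b are one class to them, and where a whole thing is asked for, a point or a joint stands for the part that bears it (a point fixed in the world has none). Each returns a list of dicts, best first, with "conf" (0 to 1); they miss things now and then, are a little off and sometimes report something else, mostly with a low value. They report only what shows in the picture. A call takes as long as a camera call. They do not tell look-alikes from the thing itself.
- imaging.find_in(camera, query): "position" ([column, row] in pixels, amid what is visible of it).
- imaging.cut_out(camera, query): "region" (384x512 bool, what is visible of it) and "position" ([column, row] in pixels, amid what is visible of it).
- imaging.tip_of(camera, query): "position" ([column, row] in pixels: a listed point, or the origin of a listed thing).
The state is a dict: "clock": time; "joints": joint angles; "qvel": joint speeds; "tau": joint torques, N m; "tcp_pos": TCP position; "orientation": TCP orientation; "contact_force": force on the tool from outside, world axes, zero at the start; "moment": the same for the moment, N m; "grip_width": finger opening in m.
Only numpy, scipy, OpenCV 4.12 (cv2) and the standard library are available. Lean on these libraries where they do the work, as an engineer would, in place of code of your own. Each camera call takes 0.05 s, during which the arm holds its last target.

## Task

The clamp over the steel tube is set far too loose. Tighten its wing nut until the lever would begin to bite at about a third of its swing, then flip the cam lever all the way over to its stop so that it stays locked and holds the tube firmly, but not over-tight, where it lies in the V-blocks. Leave the hammer, the angle offcut and the spray can alone.

Things in the scene. Friction and masses are not known exactly. Their poses are not given: they have to be found in the camera images.
- rest: Fixed steel base plate, 150 x 200 x 12 mm, with two dark V-blocks that carry the tube. Origin on the bench, straight below the point of the tube's axis that the pad presses. z up, tube along y, x points to the robot's right (world -y) and y away from it, both within 0.35 rad. The clamp's foot, 100 x 36 x 40 mm, stands at its +y end.
- clamp: Fixed cam clamp; origin and axes as rest. A grey plate (10 mm thick, 50 mm wide, at y = +119 mm) leans with the clamp axis and ends 125 mm along it from press_point. From the plate a grey bridge, 26 mm wide, 16 mm thick, runs to the clamp axis at y = 0; its top is 80 mm from press_point (lever open). It carries the nut on top and a sprung round pad (26 mm dia.) on a screw below.
- press_point (a point): Point on the tube's axis, 48 mm above the bench, where the clamp presses. Site z is the clamp axis: it leans 30 deg from vertical towards -x of the clamp. At the start, lever open, the gap between pad and tube is 11.5 to 19 mm (not reported); about 7 mm is right: the lever then begins to bite at about 0.6 rad and the locked clamp presses with about 63 N.
- tube: Bare steel tube, 34 mm dia., 180 mm long, 0.35 to 0.7 kg, loose in the V-blocks. Origin at its middle, axis along its y.
- nut_grip (a point): Middle of the wing of the steel wing nut, on the clamp axis, 106 mm from press_point (less the cam's travel). Wing 46 mm long (point x), 12 thick (point y), 25 high (point z, outwards along the axis), on a round hub 25 mm dia., 14 high. Clockwise seen from above lowers the pad 2.5 mm per rad; the nut does not rise or sink. Friction 0.3 N m; it stays where it is left.
- lever_pivot (a point): Fixed point on the lever's hinge axis, mid-width of the lever. The hinge axis is parallel to y of clamp. The cam moves bridge, nut and pad towards the tube by s(1.6 - angle) - s(1.6) mm, where s(p) = 11 cos p + sqrt(22^2 - (11 sin p)^2): 7.2 at 0.6 rad, 14.3 at most. From where the pad meets the tube its spring (10 N per mm, no preload) is squeezed and the lever bites. A light spring balances the bridge's weight.
- lever_grip (a point): Middle of the lever's black plastic grip, 90 mm from lever_pivot. The grip is 16 mm wide along the hinge axis (point y), 14 mm thick, and runs from 70 to 110 mm from the pivot. Site z points outwards along the lever.
- lever (a joint): Cam lever angle, rad. 0 = open: it stands up, leaning 20 deg from vertical to +x of the clamp. Grows as it swings over the top and down towards -x (the robot's left). 1.70 = stop, pointing to -x, 13 deg above level. Starts at 0 to 0.12. Dead centre at 1.6: past it a loaded lever stays locked. Hinge friction 0.15 N m; a well-set clamp adds up to about 0.4 N m, most near 1.1 rad.
- hammer: Bystander: hammer, 240 mm long, lying on the bench to the right of the rest (its +x), roughly parallel to the tube. Origin under its middle.
- offcut: Bystander: steel angle offcut, 50 x 50 x 40 mm, on the bench to the left of the rest (its -x). Origin under its base.
- spray: Bystander: plain metal spray can, 52 mm dia., 130 mm high, upright on the bench to the right of the rest, near its -y end. Origin under its base.
Not all that is in view belongs to the job. Of the things that look like the tube, the largest one is meant.

How it is judged:
By the outcome, as a careful person would: the job done as asked, in the order asked, and still so for the second after the job is handed in, with the robot touching nothing.
It also fails if it takes over 72 s, if anything falls off the work surface, if the arm or the gripper's body presses on something with over 40 N, if the wrist force passes 120 N, or if a joint passes its speed limit or range.

## Working session

There is one attempt and no reset: what is moved stays moved. The work goes in short steps, Python scripts to look and compute and a tool call to move; the robot and the scene stay as the last step left them, time stands still between calls to the robot, and variables do not carry over. Pictures are saved under pics/ and viewed, and the job is handed in when it is done.

Besides the shell and the picture viewer there is one more tool, called after "Request:" by a JSON object that holds its "name" and its "arguments". jog_arm: Moves the arm, as the interface text tells. Its arguments: {"type":"object","properties":{"rows":{"type":"array","items":{"type":"object","properties":{"delta_rot":{"type":"array","items":{"type":"number"}},"xyz":{"type":"array","items":{"type":"number"}},"fingers":{"type":"number"}}}},"grip_force":{"type":"number"}},"required":["rows"]}

```bash
ls; mkdir -p pics; python3 - <<'E'
from bench import r, imaging
import cv2
o=r.get_obs(); print(o)
for n in ("scene","top"):
    im=imaging.grab_frame(n); cv2.imwrite(f"pics/{n}0.png",im); print(n,imaging.camera_info(n))
    for q in ("press_point","nut_grip","lever_pivot","lever_grip","tube","clamp","rest"):
        try: print(q,[(round(d['conf'],2),[round(float(x),1) for x in d['position']]) for d in imaging.tip_of(n,q)])
        except Exception as e: print(q,e)
print(r.get_obs()['clock'])
E
```

```text
pics
{'clock': 0.0, 'joints': array([-1.33910424,  0.4778244 ,  0.02233464,  1.55645239, -0.01149908,
        1.10930025, -0.08308942]), 'qvel': array([-0.00013567, -0.00097919,  0.0009594 , -0.0017877 , -0.00111148,
        0.00112546,  0.00143133]), 'tau': array([-1.12098930e-04, -5.96449757e+01,  1.60753325e+00, -2.81190026e+01,
        1.23930656e-02,  9.33466275e-03, -3.85729933e-06]), 'tcp_pos': array([0.22478477, 0.63584108, 0.23030894]), 'orientation': array([-5.31092456e-01, -3.09619466e+00,  2.90227138e-03]), 'contact_force': array([-0.43830811, -0.33076239,  0.75451266]), 'moment': array([-0.0079469 ,  0.01262476,  0.00712547]), 'grip_width': 0.08544573375758256}
scene {'camera_matrix': array([[401.10219347,   0.        , 256.68260986],
       [  0.        , 401.10219347, 192.92514711],
       [  0.        ,   0.        ,   1.        ]]), 'xyz': array([1.1769983 , 0.4033722 , 0.73412445]), 'attitude': array([-1.15895368, -2.17263548,  1.0807188 ])}
press_point [(0.62, [261.3, 241.1])]
nut_grip [(0.82, [282.1, 216.5])]
lever_pivot []
lever_grip [(0.57, [265.3, 209.7])]
tube [(0.81, [231.6, 187.0]), (0.67, [373.4, 296.3]), (0.54, [267.9, 226.7])]
clamp [(0.82, [259.2, 253.8])]
rest []
top {'camera_matrix': array([[401.17621887,   0.        , 261.93480794],
       [  0.        , 401.17621887, 202.90099778],
       [  0.        ,   0.        ,   1.        ]]), 'xyz': array([0.45943203, 0.00376297, 1.13062498]), 'attitude': array([-2.16318885,  2.21901093, -0.06092543])}
press_point [(0.73, [253.1, 196.4])]
nut_grip [(0.47, [234.0, 196.0])]
lever_pivot [(0.69, [220.5, 160.1])]
lever_grip [(0.54, [226.7, 149.4])]
tube [(0.97, [329.0, 252.8]), (0.85, [260.6, 208.1]), (0.82, [151.9, 204.5])]
clamp [(0.94, [254.3, 194.4]), (0.38, [313.2, 207.2])]
rest [(0.61, [254.4, 193.4])]
0.8
```

```bash
python3 - <<'E'
import cv2
for n in ("scene","top"):
    im=cv2.imread(f"pics/{n}0.png"); cv2.imwrite(f"pics/{n}0c.png",cv2.resize(im[100:330,140:400],None,fx=2.6,fy=2.6,interpolation=cv2.INTER_CUBIC))
E
```

```text
(no output)
```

View pics/scene0.png

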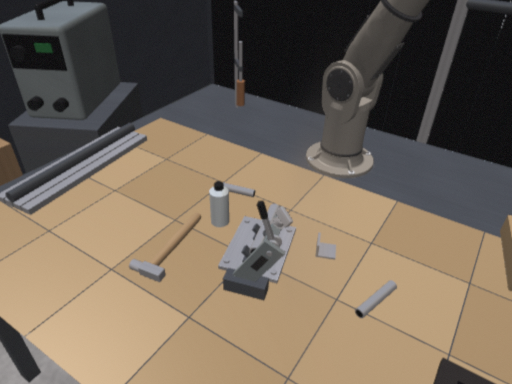

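View pics/top0.png

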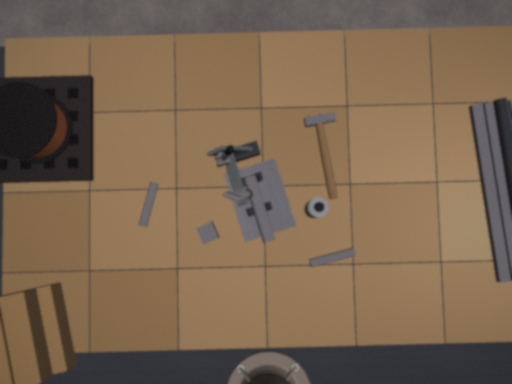

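```bash
sleep 1
```

```text
(no output)
```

View pics/scene0c.png

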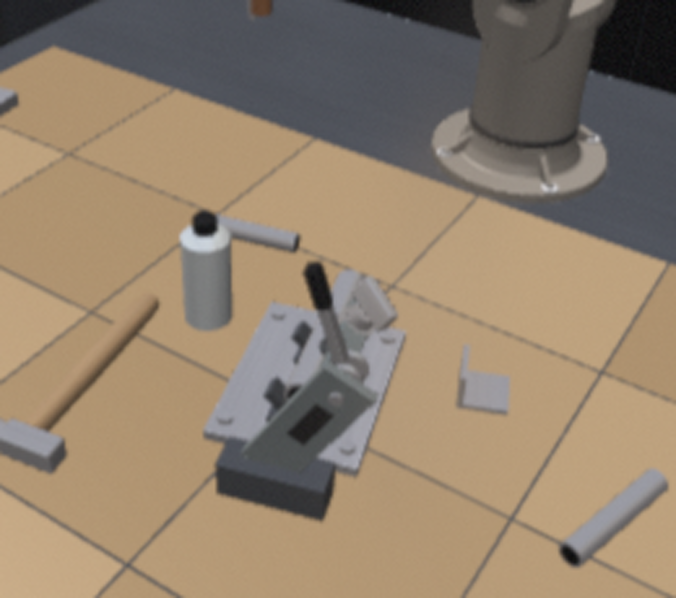

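View pics/top0c.png

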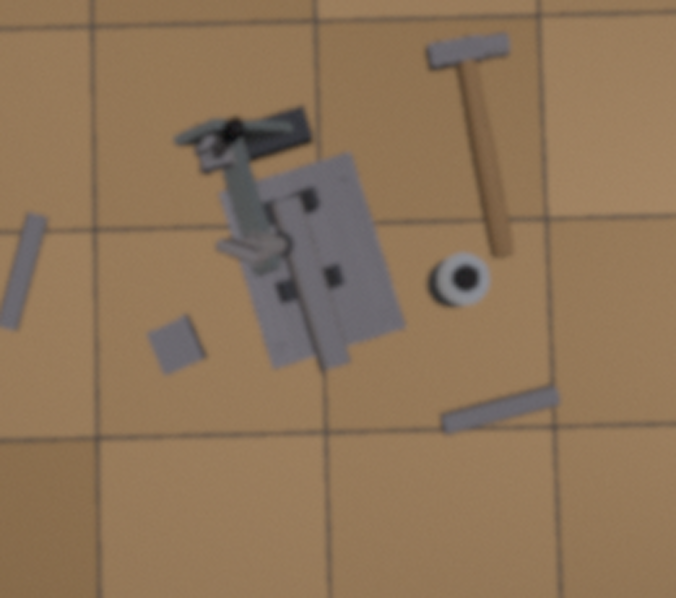

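The tube candidates are the one in the V-blocks (top view 260,208), a loose one on the left (152,204) and a loose one at lower right (329,253). The one in the V-blocks is meant, since it is largest and sits under the clamp. Next I'll fit the geometry.

```bash
cat > h.py <<'E'
import numpy as np, cv2
from scipy.spatial.transform import Rotation as R
from scipy.optimize import least_squares
from bench import r, imaging
CI={n:imaging.camera_info(n) for n in("scene","top")}
def proj(n,P):
    c=CI[n]; P=np.atleast_2d(P)
    q=R.from_rotvec(c['attitude']).inv().apply(P-c['xyz']); k=c['camera_matrix']
    return np.c_[k[0,0]*q[:,0]/q[:,2]+k[0,2],k[1,1]*q[:,1]/q[:,2]+k[1,2]]
def W(p,P): # clamp frame -> world ; p=(x,y,yaw)
    return R.from_euler('z',p[2]-np.pi/2).apply(np.atleast_2d(P))+[p[0],p[1],0]
zc=np.array([-.5,0,np.sqrt(.75)]); PP=np.array([0,0,.048])
E
python3 - <<'E'
from h import *
cr=lambda x,y:(x/2.6+140-.3,y/2.6+100-.3)
plate=[[.075,.1,.012],[.075,-.1,.012],[-.075,-.1,.012],[-.075,.1,.012]]
tp=[cr(350,153),cr(405,327),cr(272,368),cr(220,195)]
sp={0:None}
scene=[([.075,-.1,.012],cr(275,303)),([-.075,-.1,.012],cr(405,337)),([-.075,.1,.012],cr(357,473)),([.075,.1,.012],cr(205,435))]
N=PP+.106*zc
def res(p,full=False):
    e=[]
    for P,t in zip(plate,tp): e.append(proj("top",W(p,P))[0]-t)
    for P,t in scene: e.append(proj("scene",W(p,P))[0]-t)
    for n,P,t in [("top",PP,(253.1,196.4)),("scene",PP,(261.3,241.1)),("top",N,(234,196)),("scene",N,(282.1,216.5))]:
        e.append(proj(n,W(p,P))[0]-t)
    return np.array(e) if full else np.ravel(e)
s=least_squares(res,[.46,0,.2],loss='soft_l1'); p=s.x; print(p); print(res(p,True).round(1))
print("press",W(p,PP),"nut",W(p,N))
# lever: pivot (a,b,c) clamp; grip = pivot+.09*(sin, 0, cos)
for n,q in [("top",(220.5,160.1)),("top",(226.7,149.4)),("scene",(265.3,209.7))]:
    c=CI[n];k=c['camera_matrix']
    d=R.from_rotvec(c['attitude']).apply([(q[0]-k[0,2])/k[0,0],(q[1]-k[1,2])/k[1,1],1])
    o=R.from_euler('z',p[2]-np.pi/2).inv().apply(c['xyz']-[p[0],p[1],0]); d=R.from_euler('z',p[2]-np.pi/2).inv().apply(d)
    for y in(.08,.095,.11,.13): print(n,q,(o+d*(y-o[1])/d[1]).round(3))
for n in("scene","top"):
    imaging.grab_frame(n)
    for q in("nut_grip","lever_grip"):
        for d in imaging.cut_out(n,q)[:1]:
            m=d['region']; print(n,q,d['conf'],m.sum(),d['position'])
            im=np.uint8(m)*255; cv2.imwrite(f"pics/m_{n}_{q}.png",im)
            ys,xs=np.nonzero(m); print(xs.min(),xs.max(),ys.min(),ys.max())
            c=np.cov(np.c_[xs,ys].T); print(np.linalg.eigh(c))
E
```

```text
[0.53633197 0.01498966 0.26459   ]
[[-0.6 -1.6]
 [-1.1 -0.3]
 [-1.6 -0.6]
 [-1.8 -2.6]
 [-0.5  0.6]
 [ 1.6 -0.6]
 [ 0.2  0.8]
 [-0.9 -0.3]
 [ 5.   1.2]
 [-1.3 -4.9]
 [ 3.2  5.1]
 [ 0.6 -4.1]]
press [[0.53633197 0.01498966 0.048     ]] nut [[0.52247175 0.06614525 0.13979869]]
top (220.5, 160.1) [-0.055  0.08   0.299]
top (220.5, 160.1) [-0.059  0.095  0.22 ]
top (220.5, 160.1) [-0.064  0.11   0.14 ]
top (220.5, 160.1) [-0.07   0.13   0.034]
top (226.7, 149.4) [-0.034  0.08   0.384]
top (226.7, 149.4) [-0.036  0.095  0.313]
top (226.7, 149.4) [-0.038  0.11   0.242]
top (226.7, 149.4) [-0.041  0.13   0.147]
scene (265.3, 209.7) [-0.032  0.08   0.203]
scene (265.3, 209.7) [-0.036  0.095  0.215]
scene (265.3, 209.7) [-0.041  0.11   0.228]
scene (265.3, 209.7) [-0.046  0.13   0.244]
scene nut_grip 0.71 422 [268.0, 223.8]
257 281 200 245
EighResult(eigenvalues=array([  8.1349539 , 199.74925882]), eigenvectors=array([[-0.92734811,  0.37419979],
       [ 0.37419979,  0.92734811]]))
scene lever_grip 0.71 361 [268.9, 226.2]
257 281 201 245
EighResult(eigenvalues=array([  6.80594642, 200.38228073]), eigenvectors=array([[-0.92326679,  0.38415938],
       [ 0.38415938,  0.92326679]]))
top nut_grip 0.65 148 [234.1, 197.9]
223 242 190 200
EighResult(eigenvalues=array([ 6.01645607, 26.54738839]), eigenvectors=array([[ 0.16113082, -0.98693306],
       [-0.98693306, -0.16113082]]))
top lever_grip 0.55 730 [258.4, 209.2]
244 272 176 240
EighResult(eigenvalues=array([ 10.9542341 , 365.38473277]), eigenvectors=array([[-0.95450766,  0.2981864 ],
       [ 0.2981864 ,  0.95450766]]))
```

```bash
cat >> h.py <<'E'
def box(x0,x1,y0,y1,z0,z1,tilt):
    P=np.array([[x,y,z] for x in(x0,x1) for y in(y0,y1) for z in(z0,z1)])
    if tilt: P=R.from_euler('y',-30,degrees=True).apply(P)+PP
    return P
ED=[(a,b) for a in range(8) for b in range(a+1,8) if bin(a^b).count('1')==1]
def overlay(n,im,p,name,x0,y0,w,h,sc,piv=(-.062,.10,.151),lev=0.,nut=None,cam=0.):
    v=cv2.resize(im[y0:y0+h,x0:x0+w],None,fx=sc,fy=sc,interpolation=cv2.INTER_CUBIC)
    def ln(P,Q,c):
        a,b=[tuple(int(round(t)) for t in (proj(n,W(p,X))[0]-[x0,y0]+.5)*sc) for X in(P,Q)]
        cv2.line(v,a,b,c,1,cv2.LINE_AA)
    B=[(box(-.075,.075,-.1,.1,0,.012,0),(0,255,0)),(box(-.025,.025,.114,.124,-.0,.125,1),(255,255,0)),
       (box(-.013,.013,0,.114,.064-cam,.08-cam,1),(0,0,255))]
    if nut is not None:
        N=R.from_euler('z',nut).apply(box(-.023,.023,-.006,.006,.0935-cam,.1185-cam,0))
        B.append((R.from_euler('y',-30,degrees=True).apply(N)+PP,(255,0,255)))
    for b,c in B:
        for i,j in ED: ln(b[i],b[j],c)
    for s in(-.017,.017): ln([s,-.09,.048],[s,.09,.048],(0,165,255))
    a=np.radians(20)-lev; d=np.array([np.sin(a),0,np.cos(a)]); piv=np.array(piv)
    ln(piv,piv+.07*d,(255,0,0)); ln(piv+.07*d,piv+.11*d,(0,255,255))
    cv2.imwrite(name,v)
E
python3 - <<'E'
from h import *
p=[.5363,.015,.2646]
for n,a in(("scene",(200,180,120,130,5)),("top",(195,130,120,120,5))):
    overlay(n,cv2.imread(f"pics/{n}0.png"),p,f"pics/ov_{n}.png",a[0],a[1],a[2],a[3],a[4],nut=0)
    im=cv2.imread(f"pics/{n}0.png")[a[1]:a[1]+a[3],a[0]:a[0]+a[2]]
    cv2.imwrite(f"pics/raw_{n}.png",cv2.resize(im,None,fx=5,fy=5,interpolation=cv2.INTER_CUBIC))
E
```

```text
(no output)
```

View pics/ov_scene.png

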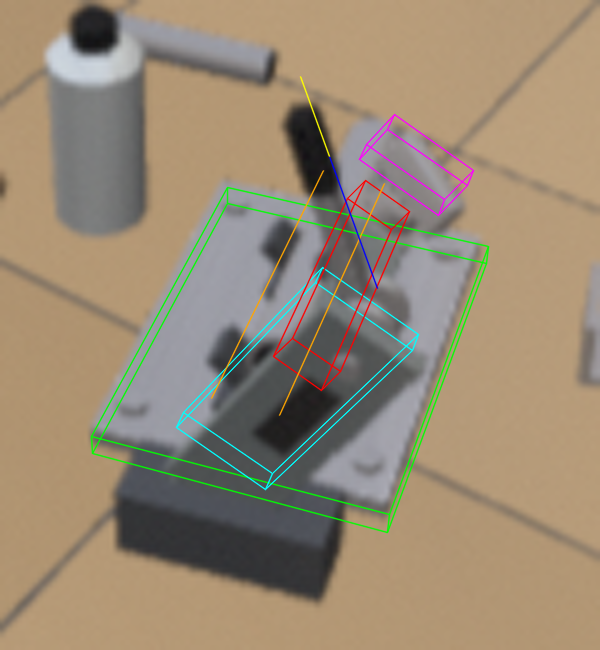

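View pics/ov_top.png

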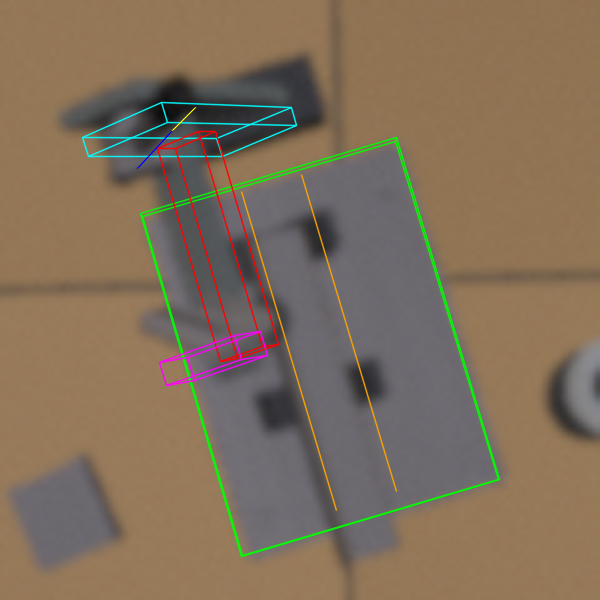

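View pics/raw_scene.png

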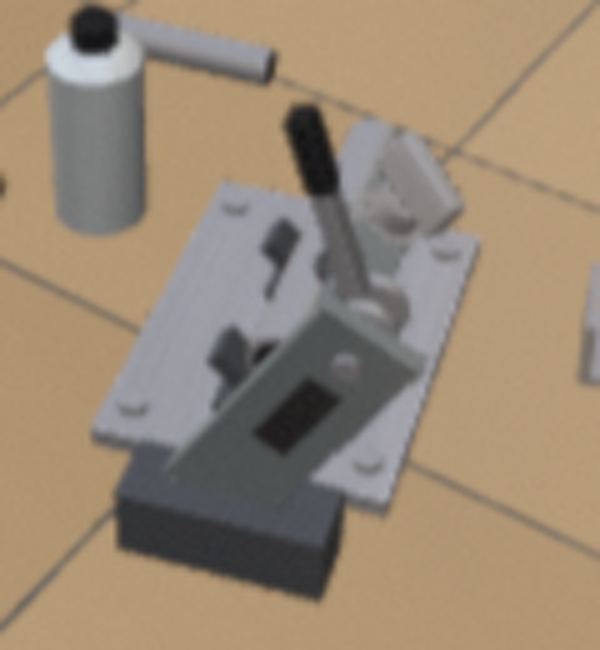

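View pics/raw_top.png

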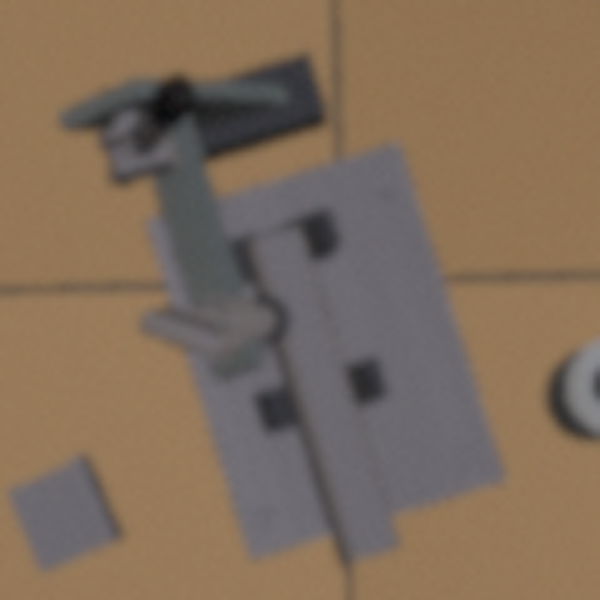

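```bash
python3 - <<'E'
from h import *
S=lambda x,y:(x/5+200-.5,y/5+180-.5); T=lambda x,y:(x/5+195-.5,y/5+130-.5)
tl=lambda x,y,a:R.from_euler('y',-30,degrees=True).apply([x,y,a])+PP
N=PP+.106*zc
obs=[("scene",tl(.025,.124,.125),S(322,302),1),("scene",tl(-.025,.124,.125),S(413,374),1),("scene",tl(-.025,.114,.125),S(425,356),1),
 ("top",tl(-.025,.119,.125),T(64,120),1),
 ("top",PP,(253.1,196.4),.4),("scene",PP,(261.3,241.1),.4),("top",N,(234,196),.4),("scene",N,(282.1,216.5),.4),
 ("top",np.array([.017,-.2,.048]),None,0)]
plate=[("top",[.075,.1,.012],T(402,145)),("top",[.075,-.1,.012],T(503,480)),("top",[-.075,-.1,.012],T(250,557)),("top",[-.075,.1,.012],T(150,220)),
("scene",[.075,-.1,.012],S(222,182)),("scene",[-.075,-.1,.012],S(481,240)),("scene",[-.075,.1,.012],S(385,510)),("scene",[.075,.1,.012],S(93,437))]
def res(v,full=False):
    p=v[:3]; off=np.array([v[3],v[4],0]); cs={"top":v[5:7],"scene":v[7:9]}
    e=[]
    for n,P,t,w in obs[:-1]: e.append(w*(proj(n,W(p,P))[0]+cs[n]-t))
    for n,P,t in plate: e.append(proj(n,W(p,P+off))[0]+cs[n]-t)
    # tube edges top: line through
    for s,pts in((-.017,[(270,270),(345,555)]),):
        pass
    e=np.array(e)
    return e if full else np.r_[e.ravel(),v[5:]]
s=least_squares(res,[.54,.015,.265,0,-.01,0,0,0,0],loss='soft_l1');print(s.x.round(4));print(res(s.x,True).round(1))
p=s.x[:3]; print(W(p,PP),W(p,N))
for n,a in(("scene",(200,180,120,130,5)),("top",(195,130,120,120,5))):
    overlay(n,cv2.imread(f"pics/{n}0.png"),p,f"pics/ov2_{n}.png",*a,nut=0.6,piv=(-.06,.10,.152))
E
```

```text
[ 0.5478  0.0237  0.2708  0.0082 -0.0163 -0.0101 -0.0125 -0.0185  0.0129]
[[-0.5  0.8]
 [ 1.   0. ]
 [-0.2  0.4]
 [ 0.4  1. ]
 [ 0.7 -1.2]
 [-0.3 -0.4]
 [-0.2  0.3]
 [ 0.5 -0.1]
 [-0.2 -1. ]
 [ 0.7  0.2]
 [-0.3  0.5]
 [-0.9 -0.5]
 [ 0.2  0.2]
 [ 0.3  0.2]
 [ 0.2 -0.4]
 [-1.  -1.2]]
[[0.5478223  0.02366921 0.048     ]] [[0.53364709 0.07473841 0.13979869]]
```

View pics/ov2_scene.png

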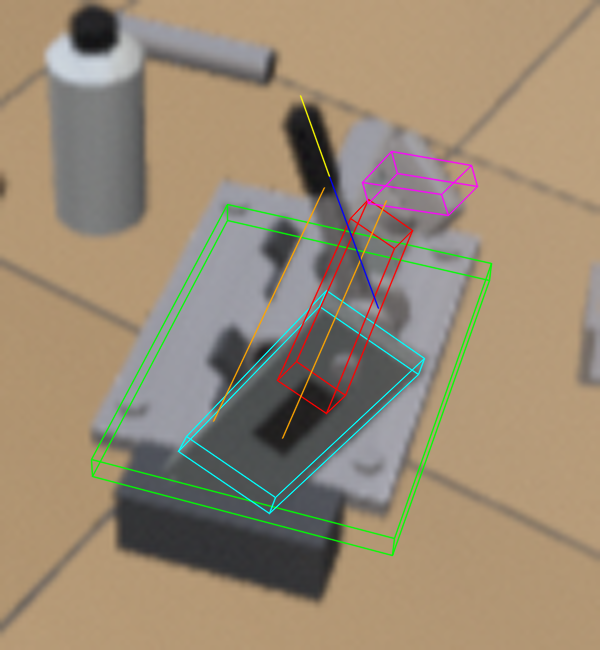

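View pics/ov2_top.png

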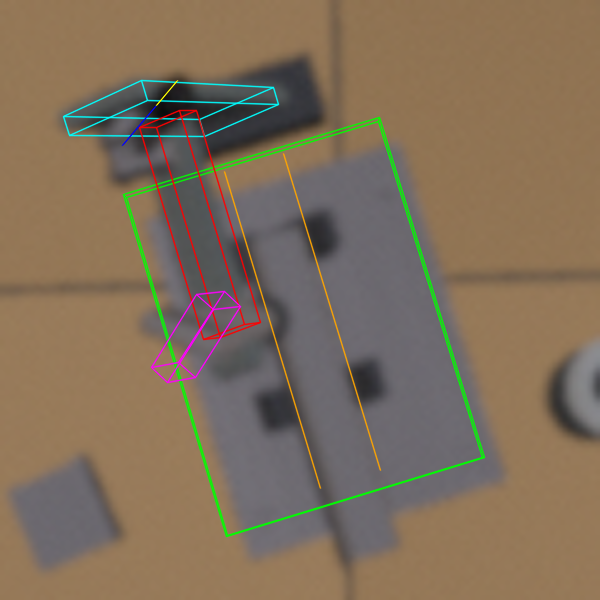

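```bash
python3 - <<'E'
from h import *
p=[.5478,.0237,.2708]
rows=[]
for n,a in(("scene",(258,198,44,40,6)),("top",(215,178,44,40,6))):
    row=[]
    for nu in(None,-.3,-.6,-.9):
        overlay(n,cv2.imread(f"pics/{n}0.png"),p,"/tmp/o.png",*a,nut=nu); row.append(cv2.imread("/tmp/o.png"))
    rows.append(np.vstack([np.hstack(row[:2]),np.hstack(row[2:])]))
cv2.imwrite("pics/nutang_s.png",rows[0]);cv2.imwrite("pics/nutang_t.png",rows[1])
E
```

```text
(no output)
```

View pics/nutang_s.png

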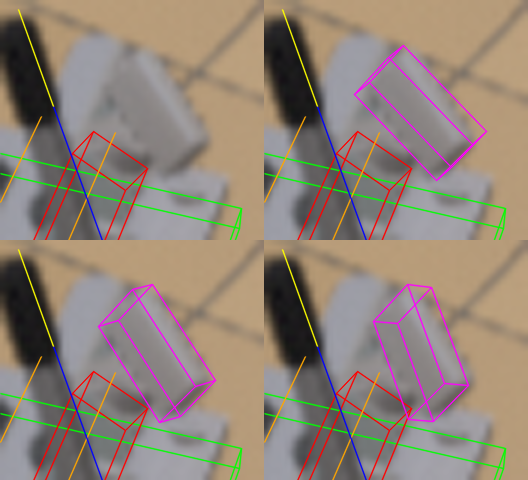

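View pics/nutang_t.png

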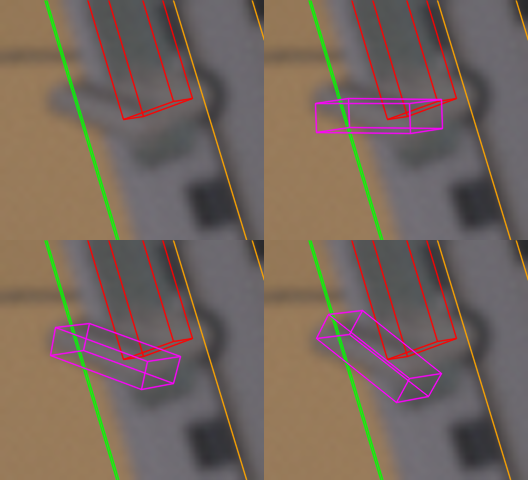

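```bash
python3 - <<'E'
from h import *
S=lambda x,y:(x/5+200-.5,y/5+180-.5); T=lambda x,y:(x/5+195-.5,y/5+130-.5)
p=[.5478,.0237,.2708]
f=lambda g: np.r_[proj("top",W(p,g))[0]-T(173,97),proj("scene",W(p,g))[0]-S(313,150)]
s=least_squares(f,[-.03,.1,.236],x_scale=.01); print(s.x,f(s.x))
f2=lambda g: np.r_[proj("scene",W(p,[g[0],s.x[1],g[1]]))[0]-S(301,108)]
t=least_squares(f2,[-.02,.25],x_scale=.01).x
f2=lambda g: np.r_[proj("scene",W(p,[g[0],s.x[1],g[1]]))[0]-S(325,192)]
b=least_squares(f2,[-.02,.22],x_scale=.01).x
print(t,b,np.hypot(*(t-b)),np.degrees(np.arctan2(*(t-b))))
g=s.x
for lev in(0,.1):
    a=np.radians(20)-lev; print(g-.09*np.array([np.sin(a),0,np.cos(a)]))
from scipy.spatial.transform import Rotation as R
o=r.get_obs(); Rt=R.from_rotvec(o['orientation']); print(Rt.as_matrix().round(3),o['tcp_pos'],o['joints'])
E
```

```text
[-0.02777331  0.09901648  0.22816527] [-0.28408456  0.17310999 -0.2944903  -0.02219013]
[-0.02272348  0.24817713] [-0.03420946  0.20783709] 0.04194336951928889 15.893186403690306
[-0.05855512  0.09901648  0.14359293]
[-0.0499582   0.09901648  0.14094239]
[[-0.943  0.333 -0.   ]
 [ 0.333  0.943  0.   ]
 [ 0.     0.    -1.   ]] [0.22496891 0.63642455 0.23131721] [-1.33910473  0.47697804  0.02240249  1.55541293 -0.01151053  1.10928198
 -0.08309067]
```

```bash
cat >> h.py <<'E'
P0=np.array([.5478,.0237,.2708])
Rc=R.from_euler('z',P0[2]-np.pi/2)           # clamp->world
Rtilt=Rc*R.from_euler('y',-30,degrees=True)  # tilted clamp axis frame
def nutpose(ang,d,flip=0,off=(0,0)):
    # tool z=-axis ; tool y = wing y (or minus)
    M=(Rtilt*R.from_euler('z',ang)).as_matrix()
    y=M[:,1]*(-1 if flip else 1); z=-M[:,2]; x=np.cross(y,z)
    return W(P0,PP+d*zc)[0]+Rtilt.apply([off[0],off[1],0]), R.from_matrix(np.c_[x,y,z])
def delta(pos,Rg):
    o=r.get_obs(); Rt=R.from_rotvec(o['orientation'])
    d=Rt.inv().apply(pos-o['tcp_pos'])*100; w=np.degrees((Rt.inv()*Rg).as_rotvec())
    print("t",round(o['clock'],2),"d cm",d.round(2),"rot",w.round(1),"J",o['joints'].round(2),"F",o['contact_force'].round(1),"M",o['moment'].round(2),"w",round(o['grip_width'],4))
E
python3 - <<'E'
from h import *
for f in(0,1):
    pos,Rg=nutpose(-.65,.20,f); print(pos); delta(pos,Rg)
E
```

```text
[0.52104976 0.12005572 0.22120508]
t 1.1 d cm [-45.13 -38.82   1.01] rot [  5.2 -33.   89.9] J [-1.34  0.48  0.02  1.56 -0.01  1.11 -0.08] F [-0.1  0.1  0.1] M [-0.04  0.05  0.04] w 0.0853
[0.52104976 0.12005572 0.22120508]
t 1.1 d cm [-45.13 -38.82   1.01] rot [ 32.7   5.1 -85.6] J [-1.34  0.48  0.02  1.56 -0.01  1.11 -0.08] F [-0.1  0.1  0.1] M [-0.04  0.05  0.04] w 0.0853
```

Request:
{"name": "jog_arm", "arguments": {"rows": [{"xyz":[-4,-3,-6],"delta_rot":[2,0,-7],"fingers":0},{"xyz":[-8,-6,-8],"delta_rot":[4,0,-14],"fingers":0},{"xyz":[-12,-9,-9],"delta_rot":[6,1,-21],"fingers":0},{"xyz":[-15,-12,-9],"delta_rot":[8,1,-28],"fingers":0},{"xyz":[-18,-15,-9],"delta_rot":[10,1,-35],"fingers":0}]}}

```text
clock: 1.52
tcp_pos: [0.3221, 0.4801, 0.317]
orientation: [0.41, -3.06, 0.252]
contact_force: [0.8, 0.5, 0.4]
grip_width: 0.0856
```

```bash
python3 -c "
from h import *
pos,Rg=nutpose(-.65,.22,1); delta(pos,Rg)"
```

```text
t 1.52 d cm [-10.4  -37.34  13.12] rot [ 21.3   6.2 -51.4] J [-1.09  0.34 -0.04  1.57  0.06  1.39  0.69] F [0.8 0.5 0.4] M [ 0.16 -0.1   0.02] w 0.0856
```

Request:
{"name": "jog_arm", "arguments": {"rows": [{"xyz":[-2,-4,0],"delta_rot":[2.5,1,-6.5],"fingers":0},{"xyz":[-4,-8,1],"delta_rot":[5,1.5,-13],"fingers":0},{"xyz":[-6,-12,2],"delta_rot":[8,2,-19],"fingers":0},{"xyz":[-7,-16,3],"delta_rot":[10,3,-25],"fingers":0},{"xyz":[-8,-20,4],"delta_rot":[13,4,-31],"fingers":0}]}}

```text
clock: 1.93
tcp_pos: [0.446, 0.3144, 0.3049]
orientation: [1.182, -2.717, 0.566]
contact_force: [1.0, -0.3, -0.2]
grip_width: 0.0853
```

```bash
python3 -c "
from h import *
pos,Rg=nutpose(-.65,.22,1); delta(pos,Rg)"
```

```text
t 1.93 d cm [  5.88 -14.86  13.5 ] rot [  8.3   2.2 -20.1] J [-0.88  0.35 -0.02  1.64  0.28  1.46  1.42] F [ 1.  -0.3 -0.2] M [0.43 0.05 0.05] w 0.0853
```

Request:
{"name": "jog_arm", "arguments": {"rows": [{"xyz":[1.2,-3,2.5],"delta_rot":[2,0.5,-6],"fingers":0},{"xyz":[2.4,-6,5],"delta_rot":[5,1,-12],"fingers":0},{"xyz":[3.6,-9,8],"delta_rot":[7,2,-18],"fingers":0},{"xyz":[4.8,-12,11],"delta_rot":[8.3,2.2,-20.1],"fingers":0},{"xyz":[5.9,-14.9,13.5],"delta_rot":[8.3,2.2,-20.1],"fingers":0}]}}

```text
clock: 2.35
tcp_pos: [0.5165, 0.1321, 0.2386]
orientation: [1.624, -2.383, 0.732]
contact_force: [1.0, 0.3, -0.7]
grip_width: 0.0854
```

```bash
python3 -c "
from h import *
pos,Rg=nutpose(-.65,.16,1); delta(pos,Rg)
im=imaging.grab_frame('scene'); cv2.imwrite('pics/s1.png',cv2.resize(im[100:300,160:400],None,fx=3,fy=3,interpolation=cv2.INTER_CUBIC))
im=imaging.grab_frame('top'); cv2.imwrite('pics/t1.png',cv2.resize(im[100:300,160:400],None,fx=3,fy=3,interpolation=cv2.INTER_CUBIC))"
```

```text
t 2.35 d cm [ 0.12 -0.23  6.14] rot [-0.  -0.   0.3] J [-0.68  0.32  0.02  1.89  0.51  1.2   1.86] F [ 1.   0.3 -0.7] M [ 0.53  0.08 -0.01] w 0.0854
```

View pics/s1.png

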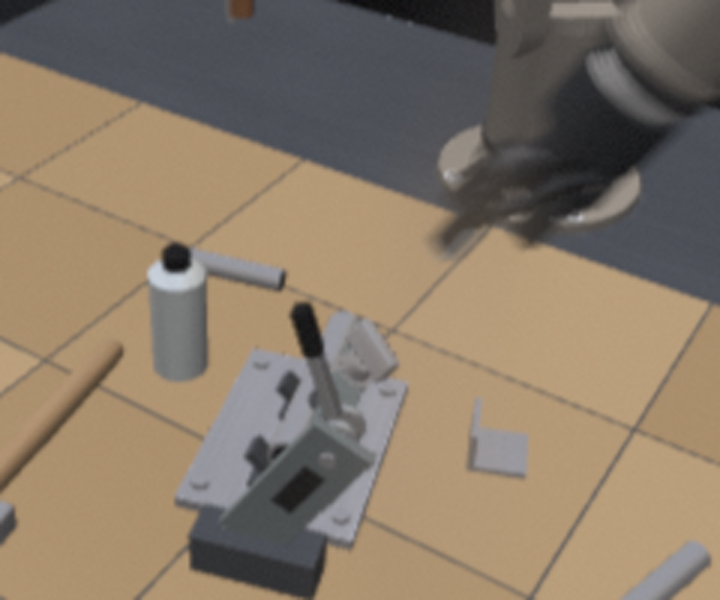

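View pics/t1.png

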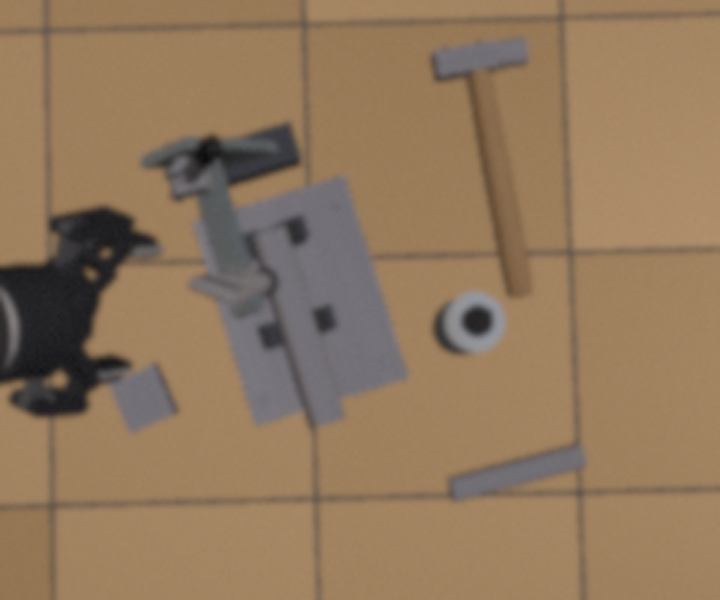

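Request:
{"name": "jog_arm", "arguments": {"rows": [{"xyz":[0.1,-0.2,3],"delta_rot":[0,0,0.3],"fingers":0.3},{"xyz":[0.1,-0.2,6],"delta_rot":[0,0,0.3],"fingers":0.3},{"xyz":[0.1,-0.2,8],"delta_rot":[0,0,0.3],"fingers":0.3},{"xyz":[0.1,-0.2,9],"delta_rot":[0,0,0.3],"fingers":0.3},{"xyz":[0.1,-0.2,9],"delta_rot":[0,0,0.3],"fingers":0.3}]}}

```text
clock: 2.87
tcp_pos: [0.5293, 0.0774, 0.1606]
orientation: [1.593, -2.391, 0.735]
contact_force: [0.5, 1.2, 0.5]
grip_width: 0.0598
```

```bash
python3 -c "
from h import *
pos,Rg=nutpose(-.65,.097,1); delta(pos,Rg)
im=imaging.grab_frame('scene'); cv2.imwrite('pics/s2.png',cv2.resize(im[180:280,220:340],None,fx=6,fy=6,interpolation=cv2.INTER_CUBIC))
im=imaging.grab_frame('top'); cv2.imwrite('pics/t2.png',cv2.resize(im[140:240,190:310],None,fx=6,fy=6,interpolation=cv2.INTER_CUBIC))
t=r.get_obs()['tcp_pos'];print(proj('scene',t),proj('top',t))"
```

```text
t 2.87 d cm [-0.81  0.15  2.88] rot [ 0.3 -0.7 -0.7] J [-0.62  0.41  0.06  1.98  0.57  1.01  1.82] F [0.5 1.2 0.5] M [0.51 0.17 0.02] w 0.0598
[[286.71089531 208.69880936]] [[230.8131142  197.39915637]]
```

View pics/s2.png

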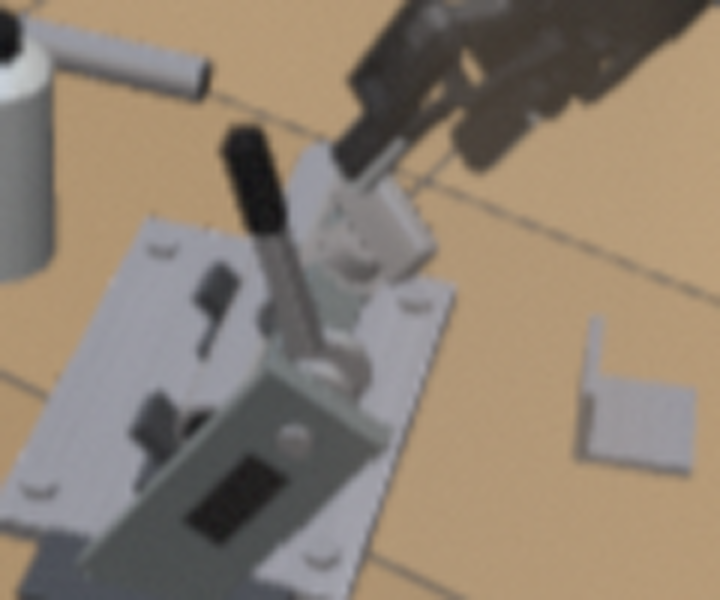

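View pics/t2.png

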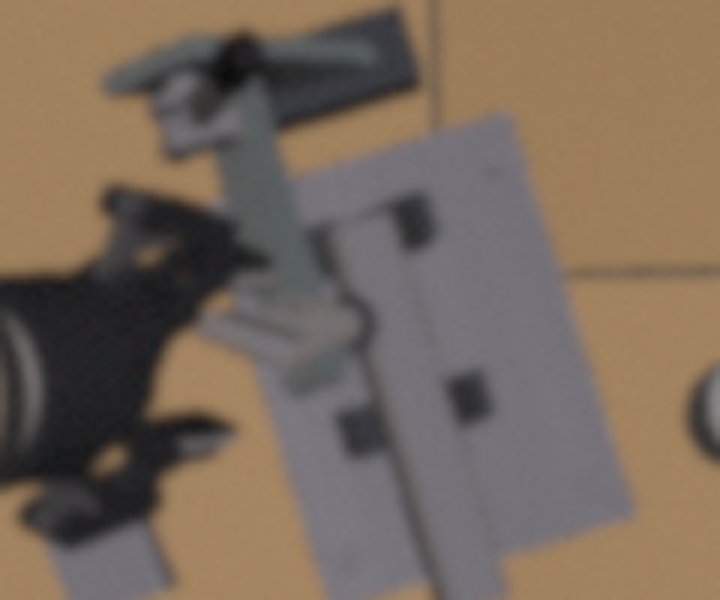

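Request:
{"name": "jog_arm", "arguments": {"rows": [{"xyz":[-0.8,0.15,0],"delta_rot":[0,-0.7,-0.7],"fingers":0.3},{"xyz":[-0.8,0.15,1],"delta_rot":[0.3,-0.7,-0.7],"fingers":0.3},{"xyz":[-0.8,0.15,2],"delta_rot":[0.3,-0.7,-0.7],"fingers":0.3},{"xyz":[-0.8,0.15,2.9],"delta_rot":[0.3,-0.7,-0.7],"fingers":0.3},{"xyz":[-0.8,0.15,2.9],"delta_rot":[0.3,-0.7,-0.7],"fingers":0.3}]}}

```text
clock: 3.38
tcp_pos: [0.5351, 0.0707, 0.1322]
orientation: [1.619, -2.388, 0.733]
contact_force: [0.5, -0.8, -0.9]
grip_width: 0.0599
```

```bash
python3 -c "
from h import *
pos,Rg=nutpose(-.65,.097,1); delta(pos,Rg)
im=imaging.grab_frame('scene'); cv2.imwrite('pics/s3.png',cv2.resize(im[180:280,220:340],None,fx=6,fy=6,interpolation=cv2.INTER_CUBIC))
im=imaging.grab_frame('top'); cv2.imwrite('pics/t3.png',cv2.resize(im[140:240,190:310],None,fx=6,fy=6,interpolation=cv2.INTER_CUBIC))"
```

```text
t 3.38 d cm [0.03 0.02 0.02] rot [-0.  0. -0.] J [-0.61  0.44  0.07  2.    0.6   0.94  1.8 ] F [ 0.5 -0.8 -0.9] M [ 0.47  0.16 -0.  ] w 0.0599
```

View pics/s3.png

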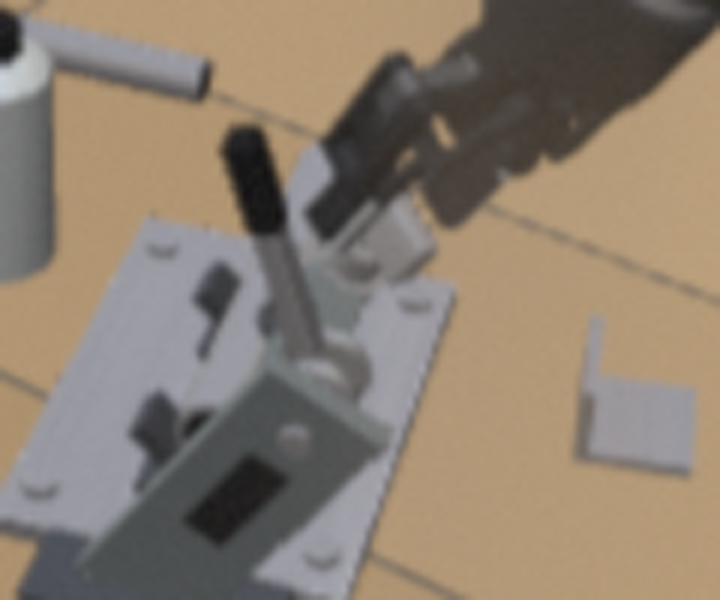

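View pics/t3.png

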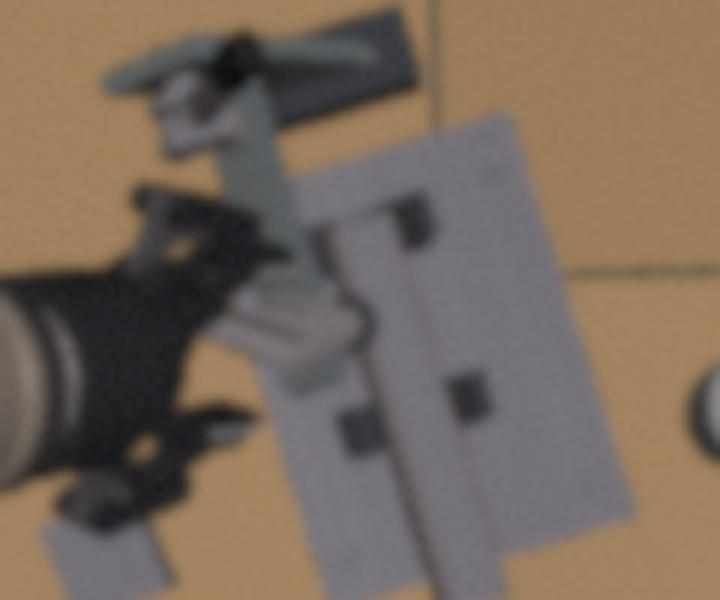

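Request:
{"name": "jog_arm", "arguments": {"rows": [{"fingers":1},{"fingers":1},{"fingers":1},{"fingers":1},{"fingers":1}], "grip_force": 40}}

```text
$.rows[0]: bad value
```

```bash
python3 -c "
from h import *
pos,Rg=nutpose(-.65,.097,1); delta(pos,Rg)"
```

```text
t 3.48 d cm [0.12 0.08 0.17] rot [-0.1  0.1 -0. ] J [-0.61  0.44  0.07  2.    0.6   0.94  1.8 ] F [ 0.8  1.1 -1. ] M [ 0.45  0.17 -0.05] w 0.0596
```

Request:
{"name": "jog_arm", "arguments": {"rows": [{"xyz":[0,0,0],"delta_rot":[0,0,0],"fingers":1},{"xyz":[0,0,0],"delta_rot":[0,0,0],"fingers":1},{"xyz":[0,0,0],"delta_rot":[0,0,0],"fingers":1},{"xyz":[0,0,0],"delta_rot":[0,0,0],"fingers":1},{"xyz":[0,0,0],"delta_rot":[0,0,0],"fingers":1}], "grip_force": 40}}

```text
clock: 3.9
tcp_pos: [0.5362, 0.0722, 0.1337]
orientation: [1.621, -2.39, 0.733]
contact_force: [0.9, 0.1, 1.4]
grip_width: 0.011
```

```bash
python3 -c "
from h import *
pos,Rg=nutpose(-.65,.097,1); delta(pos,Rg)"
```

```text
t 3.9 d cm [0.13 0.12 0.22] rot [-0.1  0.2 -0. ] J [-0.61  0.44  0.07  2.    0.6   0.94  1.81] F [0.9 0.1 1.4] M [0.28 0.09 0.29] w 0.011
```

Request:
{"name": "jog_arm", "arguments": {"rows": [{"xyz":[0,0,0],"delta_rot":[0,0,7],"fingers":1},{"xyz":[0,0,0],"delta_rot":[0,0,14],"fingers":1},{"xyz":[0,0,0],"delta_rot":[0,0,21],"fingers":1},{"xyz":[0,0,0],"delta_rot":[0,0,28],"fingers":1},{"xyz":[0,0,0],"delta_rot":[0,0,35],"fingers":1}]}}

```text
clock: 4.32
tcp_pos: [0.5359, 0.0724, 0.1336]
orientation: [0.861, -2.905, 0.81]
contact_force: [-0.7, -0.1, -1.0]
grip_width: 0.0113
```

```bash
cat > st.py <<'E'
from h import *
import sys
ang=float(sys.argv[1]) if len(sys.argv)>1 else -.65
pos,Rg=nutpose(ang,.097,1); delta(pos,Rg)
o=r.get_obs(); Rt=R.from_rotvec(o['orientation']); print("tool F",Rt.inv().apply(o['contact_force']).round(1),"M",Rt.inv().apply(o['moment']).round(2))
M=Rtilt.inv()*Rt; q=M.as_matrix(); print("nut ang if gripped", np.arctan2(q[0,1],-q[1,1]).round(3), "pos in tilted frame mm",(Rtilt.inv().apply(o['tcp_pos']-W(P0,PP)[0])*1000).round(1))
E
python3 st.py
```

```text
t 4.32 d cm [ 0.17 -0.01  0.22] rot [ -0.1   0.2 -35.3] J [-0.7   0.45  0.19  2.    0.55  0.91  1.23] F [-0.7 -0.1 -1. ] M [0.58 0.43 0.2 ] w 0.0113
tool F [0.5 0.8 0.9] M [-0.68 -0.08 -0.3 ]
nut ang if gripped -1.266 pos in tilted frame mm [-0.6  1.6 99.2]
```

Request:
{"name": "jog_arm", "arguments": {"rows": [{"xyz":[0,0,0],"delta_rot":[0,0,7],"fingers":1},{"xyz":[0,0,0],"delta_rot":[0,0,14],"fingers":1},{"xyz":[0,0,0],"delta_rot":[0,0,21],"fingers":1},{"xyz":[0,0,0],"delta_rot":[0,0,28],"fingers":1},{"xyz":[0,0,0],"delta_rot":[0,0,35],"fingers":1}]}}

```text
clock: 4.73
tcp_pos: [0.5358, 0.0728, 0.1335]
orientation: [0.057, 2.896, -0.74]
contact_force: [0.5, 0.4, -3.2]
grip_width: 0.0112
```

```bash
python3 st.py
```

```text
t 4.73 d cm [ 0.12 -0.15  0.23] rot [  0.    0.2 -70.6] J [-0.8   0.46  0.31  2.01  0.49  0.88  0.67] F [ 0.5  0.4 -3.2] M [0.71 0.24 0.31] w 0.0112
tool F [-0.   1.9  2.7] M [-0.75  0.12 -0.29]
nut ang if gripped -1.882 pos in tilted frame mm [-1.   1.6 99.3]
```

Request:
{"name": "jog_arm", "arguments": {"rows": [{"xyz":[0,0,0],"delta_rot":[0,0,7],"fingers":1},{"xyz":[0,0,0],"delta_rot":[0,0,14],"fingers":1},{"xyz":[0,0,0],"delta_rot":[0,0,21],"fingers":1},{"xyz":[0,0,0],"delta_rot":[0,0,28],"fingers":1},{"xyz":[0,0,0],"delta_rot":[0,0,35],"fingers":1}]}}

```text
clock: 5.15
tcp_pos: [0.5359, 0.0732, 0.1333]
orientation: [0.894, 2.632, -0.61]
contact_force: [2.0, -1.1, -3.3]
grip_width: 0.0111
```

```bash
python3 st.py
```

```text
t 5.15 d cm [-0.   -0.23  0.23] rot [ 1.000e-01  3.000e-01 -1.059e+02] J [-0.9   0.48  0.45  2.02  0.42  0.85  0.12] F [ 2.  -1.1 -3.3] M [0.7  0.06 0.45] w 0.0111
tool F [-0.8  1.5  3.7] M [-0.68  0.35 -0.32]
nut ang if gripped -2.498 pos in tilted frame mm [-1.4  1.8 99.3]
```

Request:
{"name": "jog_arm", "arguments": {"rows": [{"xyz":[0,0,0],"delta_rot":[0,0,7],"fingers":1},{"xyz":[0,0,0],"delta_rot":[0,0,14],"fingers":1},{"xyz":[0,0,0],"delta_rot":[0,0,21],"fingers":1},{"xyz":[0,0,0],"delta_rot":[0,0,28],"fingers":1},{"xyz":[0,0,0],"delta_rot":[0,0,31],"fingers":1}]}}

```text
clock: 5.57
tcp_pos: [0.5362, 0.0734, 0.1333]
orientation: [1.526, 2.229, -0.459]
contact_force: [2.0, -1.0, -3.9]
grip_width: 0.0116
```

```bash
python3 st.py; python3 -c "
from h import *
im=imaging.grab_frame('scene'); cv2.imwrite('pics/s4.png',cv2.resize(im[180:280,220:340],None,fx=6,fy=6,interpolation=cv2.INTER_CUBIC))
im=imaging.grab_frame('top'); cv2.imwrite('pics/t4.png',cv2.resize(im[140:240,190:310],None,fx=6,fy=6,interpolation=cv2.INTER_CUBIC))"
```

```text
t 5.57 d cm [-0.13 -0.23  0.23] rot [   0.2    0.4 -137.2] J [-1.    0.51  0.58  2.02  0.34  0.82 -0.35] F [ 2.  -1.  -3.9] M [ 0.48 -0.13  0.48] w 0.0116
tool F [0.5 1.7 4.1] M [-0.5   0.38 -0.29]
nut ang if gripped -3.044 pos in tilted frame mm [-1.5  2.1 99.3]
```

View pics/s4.png

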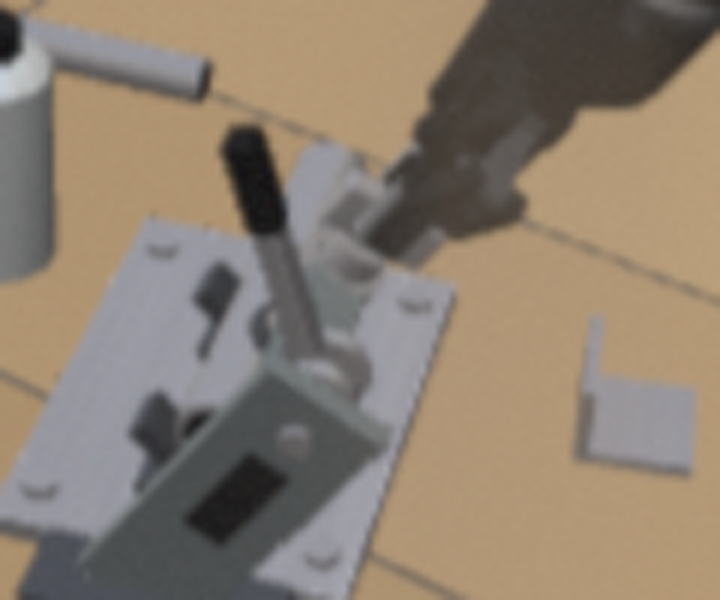

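View pics/t4.png

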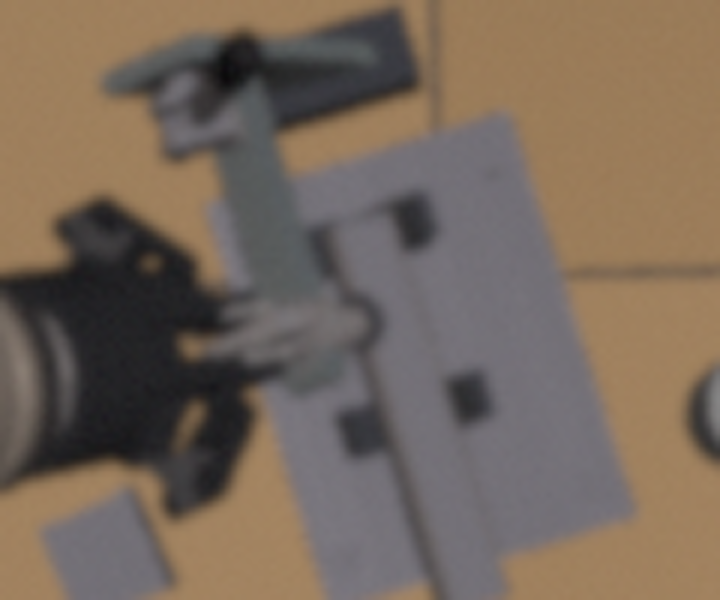

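Request:
{"name": "jog_arm", "arguments": {"rows": [{"xyz":[0,0,0],"delta_rot":[0,0,0],"fingers":0.3},{"xyz":[0,0,0],"delta_rot":[0,0,0],"fingers":0.3},{"xyz":[0,0,-3],"delta_rot":[0,0,0],"fingers":0.3},{"xyz":[0,0,-7],"delta_rot":[0,0,0],"fingers":0.3},{"xyz":[0,0,-11],"delta_rot":[0,0,0],"fingers":0.3}]}}

```text
clock: 6.08
tcp_pos: [0.5199, 0.1256, 0.2295]
orientation: [1.521, 2.234, -0.465]
contact_force: [0.7, 0.7, -0.0]
grip_width: 0.0595
```

```bash
cat >> h.py <<'E'
PIV=np.array([-.056,.099,.143])
def levpose(phi,rad,tool=None):
    # TCP at radius rad on lever at angle phi; tool tilt follows lever unless tool (rad, lever-angle equivalent) given
    a=np.radians(20)-phi; d=np.array([np.sin(a),0,np.cos(a)])
    t=a if tool is None else np.radians(20)-tool
    z=-np.array([np.sin(t),0,np.cos(t)]); y=np.array([0,1.,0]); x=np.cross(y,z)
    return W(P0,PIV+rad*d)[0], Rc*R.from_matrix(np.c_[x,y,z])
E
python3 -c "
from h import *
delta(*levpose(.06,.17)); 
im=imaging.grab_frame('scene'); cv2.imwrite('pics/s5.png',cv2.resize(im[180:280,220:340],None,fx=6,fy=6,interpolation=cv2.INTER_CUBIC))
im=imaging.grab_frame('top'); cv2.imwrite('pics/t5.png',cv2.resize(im[140:240,190:310],None,fx=6,fy=6,interpolation=cv2.INTER_CUBIC))"
```

```text
t 6.08 d cm [-13.28   8.54  -1.7 ] rot [-2.3 46.5  5.7] J [-1.12  0.37  0.59  1.93  0.34  1.08 -0.36] F [ 0.7  0.7 -0. ] M [0.6  0.09 0.07] w 0.0595
```

View pics/s5.png

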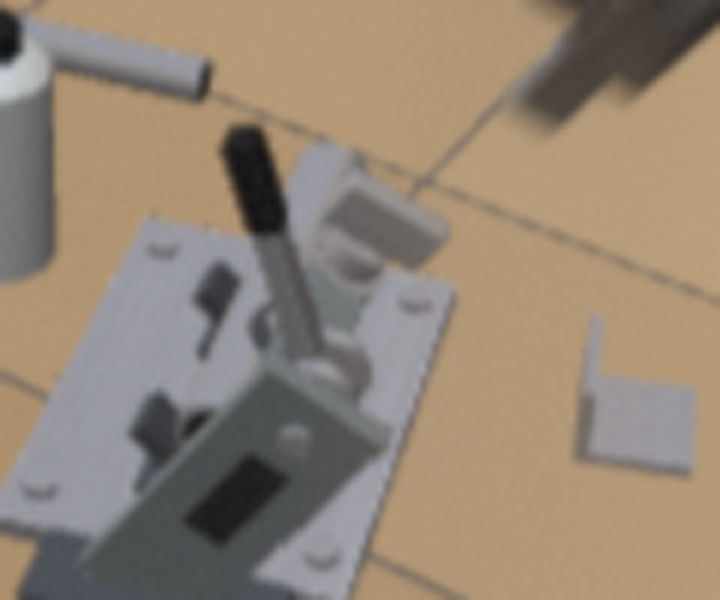

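Request:
{"name": "jog_arm", "arguments": {"rows": [{"xyz":[-1,1,-4],"delta_rot":[0,7,1],"fingers":0.3},{"xyz":[-3,3,-7],"delta_rot":[-1,14,2],"fingers":0.3},{"xyz":[-6,5,-7],"delta_rot":[-1,21,3],"fingers":0.3},{"xyz":[-9,7,-7],"delta_rot":[-2,28,4],"fingers":0.3},{"xyz":[-12,8.5,-6],"delta_rot":[-2,35,5],"fingers":0.3}]}}

```text
clock: 6.6
tcp_pos: [0.6362, 0.0949, 0.3455]
orientation: [-1.825, -2.47, -0.121]
contact_force: [1.4, 1.3, -1.2]
grip_width: 0.0596
```

```bash
python3 -c "
from h import *
delta(*levpose(.06,.17))"
```

```text
t 6.6 d cm [-4.11 -0.71  3.54] rot [ 1.  10.7  1.7] J [-0.6   0.38  0.56  1.53 -0.31  1.31  0.31] F [ 1.4  1.3 -1.2] M [-0.09  0.    0.01] w 0.0596
```

Request:
{"name": "jog_arm", "arguments": {"rows": [{"xyz":[-2,-0.4,0.5],"delta_rot":[0.5,5,1],"fingers":0.3},{"xyz":[-4.1,-0.7,1.5],"delta_rot":[1,10.7,1.7],"fingers":0.3},{"xyz":[-4.1,-0.7,3.5],"delta_rot":[1,10.7,1.7],"fingers":0.3},{"xyz":[-4.1,-0.7,3.5],"delta_rot":[1,10.7,1.7],"fingers":0.3},{"xyz":[-4.1,-0.7,3.5],"delta_rot":[1,10.7,1.7],"fingers":0.3}]}}

```text
clock: 7.02
tcp_pos: [0.6406, 0.0571, 0.3051]
orientation: [-1.755, -2.307, -0.253]
contact_force: [0.0, 1.0, -0.2]
grip_width: 0.0595
```

```bash
python3 -c "
from h import *
delta(*levpose(.06,.078))
im=imaging.grab_frame('scene'); cv2.imwrite('pics/s6.png',cv2.resize(im[140:260,210:350],None,fx=5,fy=5,interpolation=cv2.INTER_CUBIC))
im=imaging.grab_frame('top'); cv2.imwrite('pics/t6.png',cv2.resize(im[110:230,180:320],None,fx=5,fy=5,interpolation=cv2.INTER_CUBIC))"
```

```text
t 7.02 d cm [0.04 0.09 9.12] rot [-0.2 -0.  -0. ] J [-0.41  0.45  0.52  1.53 -0.5   1.35  0.5 ] F [ 0.   1.  -0.2] M [-0.19 -0.09  0.04] w 0.0595
```

View pics/s6.png

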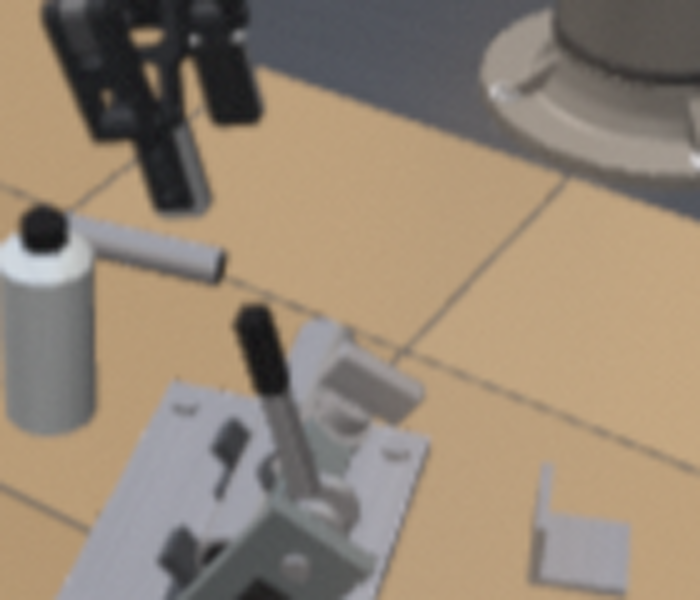

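View pics/t6.png

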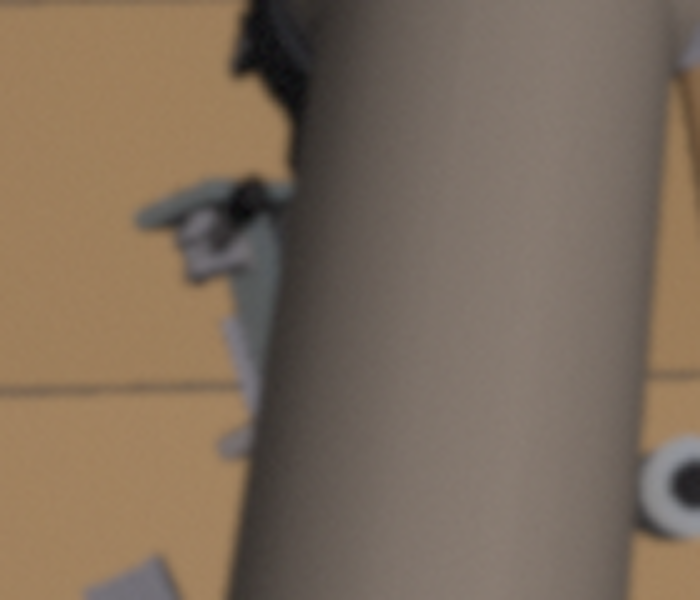

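Request:
{"name": "jog_arm", "arguments": {"rows": [{"xyz":[0,0.1,3],"delta_rot":[0,0,0],"fingers":0.3},{"xyz":[0,0.1,6],"delta_rot":[0,0,0],"fingers":0.3},{"xyz":[0,0.1,8],"delta_rot":[0,0,0],"fingers":0.3},{"xyz":[0,0.1,9.1],"delta_rot":[0,0,0],"fingers":0.3},{"xyz":[0,0.1,9.1],"delta_rot":[0,0,0],"fingers":0.3}]}}

```text
clock: 7.53
tcp_pos: [0.634, 0.0875, 0.2186]
orientation: [-1.745, -2.314, -0.254]
contact_force: [-0.8, -0.0, -0.8]
grip_width: 0.0599
```

```bash
python3 -c "
from h import *
delta(*levpose(.06,.078))
im=imaging.grab_frame('scene'); cv2.imwrite('pics/s7.png',cv2.resize(im[140:260,210:350],None,fx=5,fy=5,interpolation=cv2.INTER_CUBIC))
delta(*levpose(.06,.078))"
```

```text
t 7.53 d cm [-0.47 -0.12 -0.05] rot [-0.2 -0.1  0.4] J [-0.43  0.51  0.49  1.64 -0.55  1.19  0.54] F [-0.8 -0.  -0.8] M [-0.26 -0.03 -0.03] w 0.0599
t 7.58 d cm [-0.37 -0.2   0.15] rot [-0.1 -0.   0.4] J [-0.43  0.51  0.49  1.64 -0.55  1.19  0.54] F [0.8 0.5 0.3] M [-0.32 -0.06  0.04] w 0.0598
```

View pics/s7.png

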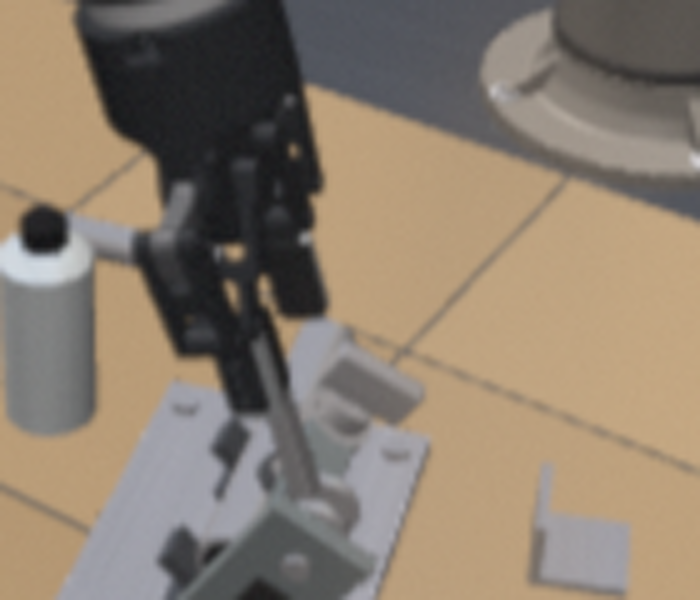

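Request:
{"name": "jog_arm", "arguments": {"rows": [{"xyz":[-0.4,-0.15,0.1],"delta_rot":[0,0,0.4],"fingers":0.3},{"xyz":[-0.4,-0.15,0.1],"delta_rot":[0,0,0.4],"fingers":0.6},{"xyz":[-0.4,-0.15,0.1],"delta_rot":[0,0,0.4],"fingers":1},{"xyz":[-0.4,-0.15,0.1],"delta_rot":[0,0,0.4],"fingers":1},{"xyz":[-0.4,-0.15,0.1],"delta_rot":[0,0,0.4],"fingers":1}], "grip_force": 20}}

```text
clock: 8.0
tcp_pos: [0.6329, 0.081, 0.2191]
orientation: [-1.754, -2.306, -0.25]
contact_force: [-2.5, 0.4, 0.4]
grip_width: 0.0154
```

```bash
python3 -c "
from h import *
delta(*levpose(.06,.078))
im=imaging.grab_frame('scene'); cv2.imwrite('pics/s8.png',cv2.resize(im[140:260,210:350],None,fx=5,fy=5,interpolation=cv2.INTER_CUBIC))
delta(*levpose(.06,.078))"
```

```text
t 8.0 d cm [0.09 0.16 0.17] rot [-0.3 -0.1 -0.1] J [-0.43  0.51  0.49  1.65 -0.55  1.19  0.54] F [-2.5  0.4  0.4] M [0.13 0.06 0.15] w 0.0154
t 8.05 d cm [0.09 0.15 0.16] rot [-0.2 -0.1 -0.1] J [-0.43  0.51  0.49  1.65 -0.55  1.19  0.54] F [-8.7 -3.3  8.5] M [-0.39  1.69  0.65] w 0.0156
```

View pics/s8.png

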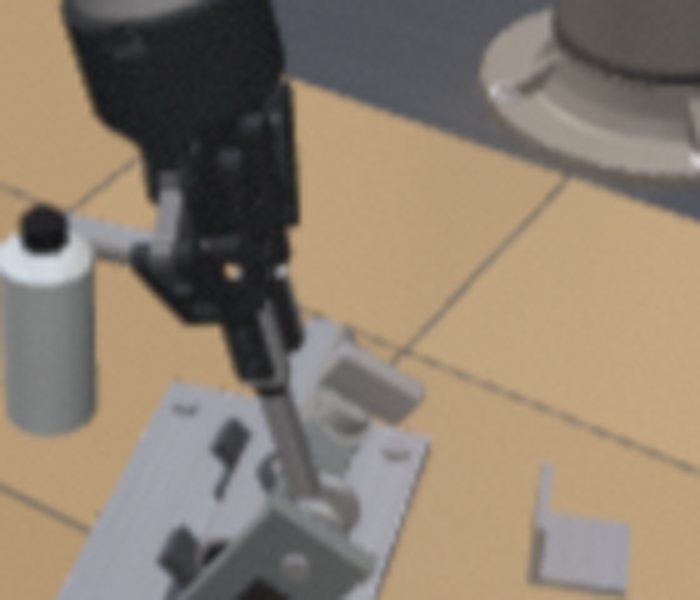

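```bash
cat > lv.py <<'E'
from h import *
import sys
n=int(sys.argv[1]) if len(sys.argv)>1 else 1
Fs=[]
for i in range(n):
    if i: imaging.grab_frame('scene')
    o=r.get_obs(); Rt=R.from_rotvec(o['orientation']); Fs.append(np.r_[Rt.inv().apply(o['contact_force']),Rt.inv().apply(o['moment'])])
c=Rc.inv().apply(o['tcp_pos']-[P0[0],P0[1],0])-PIV
z=Rc.inv().apply(Rt.as_matrix()[:,2])
print("t",round(o['clock'],2),"phi",round(np.radians(20)-np.arctan2(c[0],c[2]),3),"tool phi",round(np.radians(20)-np.arctan2(-z[0],-z[2]),3),"rad mm",round(np.hypot(c[0],c[2])*1000,1),"y",round(c[1]*1000,1),"J",o['joints'].round(2),"w",round(o['grip_width'],4))
print("tool F/M mean",np.mean(Fs,0).round(2),"last",Fs[-1].round(2))
E
python3 lv.py
```

```text
t 8.05 phi 0.049 tool phi 0.059 rad mm 79.6 y -1.5 J [-0.43  0.51  0.49  1.65 -0.55  1.19  0.54] w 0.0156
tool F/M mean [ 1.58 -9.26 -8.4   1.84  0.07 -0.13] last [ 1.58 -9.26 -8.4   1.84  0.07 -0.13]
```

Request:
{"name": "jog_arm", "arguments": {"rows": [{"xyz":[0.28,0,0],"delta_rot":[0,-2,0],"fingers":1},{"xyz":[0.56,0,0.02],"delta_rot":[0,-4,0],"fingers":1},{"xyz":[0.84,0,0.04],"delta_rot":[0,-6,0],"fingers":1},{"xyz":[1.11,0,0.08],"delta_rot":[0,-8,0],"fingers":1},{"xyz":[1.4,0,0.12],"delta_rot":[0,-10,0],"fingers":1}]}}

```text
clock: 8.47
tcp_pos: [0.6293, 0.0934, 0.2217]
orientation: [-1.846, -2.425, -0.099]
contact_force: [0.1, -1.3, -4.5]
grip_width: 0.0159
```

```bash
python3 lv.py
```

```text
t 8.47 phi 0.214 tool phi 0.236 rad mm 79.4 y -1.8 J [-0.58  0.48  0.55  1.68 -0.4   1.11  0.38] w 0.0159
tool F/M mean [-1.78 -0.18  4.31 -0.17 -0.61 -0.04] last [-1.78 -0.18  4.31 -0.17 -0.61 -0.04]
```

Request:
{"name": "jog_arm", "arguments": {"rows": [{"xyz":[0.42,0,0],"delta_rot":[0,-3,0],"fingers":1},{"xyz":[0.84,0,0.04],"delta_rot":[0,-6,0],"fingers":1},{"xyz":[1.25,0,0.1],"delta_rot":[0,-9,0],"fingers":1},{"xyz":[1.66,0,0.17],"delta_rot":[0,-12,0],"fingers":1},{"xyz":[2.07,0,0.27],"delta_rot":[0,-15,0],"fingers":1}]}}

```text
clock: 8.88
tcp_pos: [0.6237, 0.1131, 0.2213]
orientation: [1.83, 2.403, -0.144]
contact_force: [1.2, -1.7, -6.7]
grip_width: 0.0159
```

```bash
python3 lv.py
```

```text
t 8.88 phi 0.474 tool phi 0.501 rad mm 79.0 y -2.0 J [-0.83  0.48  0.66  1.71 -0.16  1.04  0.12] w 0.0159
tool F/M mean [-0.91  0.73  6.96 -0.29  0.17  0.03] last [-0.91  0.73  6.96 -0.29  0.17  0.03]
```

Request:
{"name": "jog_arm", "arguments": {"rows": [{"xyz":[0.28,0,0],"delta_rot":[0,-2,0],"fingers":1},{"xyz":[0.56,0,0.02],"delta_rot":[0,-4,0],"fingers":1},{"xyz":[0.84,0,0.04],"delta_rot":[0,-6,0],"fingers":1},{"xyz":[1.11,0,0.08],"delta_rot":[0,-8,0],"fingers":1},{"xyz":[1.4,0,0.12],"delta_rot":[0,-10,0],"fingers":1}]}}

```text
clock: 9.3
tcp_pos: [0.6201, 0.1258, 0.2183]
orientation: [1.738, 2.282, -0.292]
contact_force: [0.4, -2.4, -1.9]
grip_width: 0.0153
```

```bash
python3 lv.py
```

```text
t 9.3 phi 0.646 tool phi 0.677 rad mm 78.8 y -2.1 J [-0.98  0.53  0.73  1.72 -0.02  1.03 -0.04] w 0.0153
tool F/M mean [-1.73 -0.21  2.56 -0.06  0.27 -0.06] last [-1.73 -0.21  2.56 -0.06  0.27 -0.06]
```

Request:
{"name": "jog_arm", "arguments": {"rows": [{"xyz":[0.28,0,0],"delta_rot":[0,-2,0],"fingers":1},{"xyz":[0.56,0,0.02],"delta_rot":[0,-4,0],"fingers":1},{"xyz":[0.84,0,0.04],"delta_rot":[0,-6,0],"fingers":1},{"xyz":[1.11,0,0.08],"delta_rot":[0,-8,0],"fingers":1},{"xyz":[1.4,0,0.12],"delta_rot":[0,-10,0],"fingers":1}]}}

```text
clock: 9.72
tcp_pos: [0.6168, 0.1373, 0.2136]
orientation: [1.644, 2.155, -0.428]
contact_force: [-1.2, -2.4, 2.6]
grip_width: 0.0156
```

```bash
python3 lv.py
```

```text
t 9.72 phi 0.81 tool phi 0.854 rad mm 78.8 y -2.1 J [-1.11  0.6   0.79  1.73  0.1   1.04 -0.18] w 0.0156
tool F/M mean [-3.   -1.8  -1.34  0.18  0.05 -0.06] last [-3.   -1.8  -1.34  0.18  0.05 -0.06]
```

Request:
{"name": "jog_arm", "arguments": {"rows": [{"xyz":[0.21,0,0],"delta_rot":[0,-1.5,0],"fingers":1},{"xyz":[0.42,0,0.01],"delta_rot":[0,-3,0],"fingers":1},{"xyz":[0.62,0,0.02],"delta_rot":[0,-4.5,0],"fingers":1},{"xyz":[0.83,0,0.04],"delta_rot":[0,-6,0],"fingers":1},{"xyz":[1.0,0,0.07],"delta_rot":[0,-7,0],"fingers":1}]}}

```text
clock: 10.13
tcp_pos: [0.6145, 0.1455, 0.2087]
orientation: [1.574, 2.064, -0.517]
contact_force: [-4.0, -2.2, 8.7]
grip_width: 0.0157
```

```bash
python3 lv.py 4; python3 -c "
import numpy as np
s=lambda p:11*np.cos(p)+np.sqrt(484-(11*np.sin(p))**2)
c=lambda a:s(1.6-a)-s(1.6)
for a in np.arange(.2,1.75,.1): print(round(a,2),c(a).round(2),((c(a+.01)-c(a-.01))/.02).round(2))"
```

```text
t 10.28 phi 0.939 tool phi 0.978 rad mm 78.8 y -2.2 J [-1.18  0.67  0.83  1.72  0.16  1.06 -0.26] w 0.0156
tool F/M mean [-4.54 -4.43 -6.73  0.62 -0.53  0.03] last [-3.17 -4.33 -6.69  0.65 -0.17 -0.01]
0.2 2.28 11.9
0.3 3.49 12.22
0.4 4.72 12.35
0.5 5.95 12.29
0.6 7.17 12.01
0.7 8.35 11.53
0.8 9.47 10.84
0.9 10.51 9.95
1.0 11.45 8.88
1.1 12.28 7.66
1.2 12.98 6.29
1.3 13.53 4.82
1.4 13.94 3.26
1.5 14.18 1.65
1.6 14.27 0.0
1.7 14.18 -1.65
```

Request:
{"name": "jog_arm", "arguments": {"rows": [{"xyz":[-0.21,0,0],"delta_rot":[0,1.5,0],"fingers":1},{"xyz":[-0.42,0,0.01],"delta_rot":[0,3,0],"fingers":1},{"xyz":[-0.62,0,0.02],"delta_rot":[0,4.5,0],"fingers":1},{"xyz":[-0.83,0,0.04],"delta_rot":[0,6,0],"fingers":1},{"xyz":[-1.0,0,0.07],"delta_rot":[0,7,0],"fingers":1}]}}

```text
clock: 10.7
tcp_pos: [0.6169, 0.1368, 0.2139]
orientation: [1.646, 2.155, -0.427]
contact_force: [1.9, -2.4, -6.7]
grip_width: 0.0159
```

```bash
python3 lv.py
```

```text
t 10.7 phi 0.801 tool phi 0.853 rad mm 78.9 y -2.2 J [-1.11  0.6   0.79  1.73  0.1   1.04 -0.18] w 0.0159
tool F/M mean [ 0.8   1.23  7.2  -0.43  0.85 -0.17] last [ 0.8   1.23  7.2  -0.43  0.85 -0.17]
```

Request:
{"name": "jog_arm", "arguments": {"rows": [{"xyz":[-0.21,0,0],"delta_rot":[0,1.5,0],"fingers":1},{"xyz":[-0.42,0,0.01],"delta_rot":[0,3,0],"fingers":1},{"xyz":[-0.62,0,0.02],"delta_rot":[0,4.5,0],"fingers":1},{"xyz":[-0.83,0,0.04],"delta_rot":[0,6,0],"fingers":1},{"xyz":[-1.0,0,0.07],"delta_rot":[0,7,0],"fingers":1}]}}

```text
clock: 11.12
tcp_pos: [0.6195, 0.1275, 0.2178]
orientation: [1.715, 2.244, -0.331]
contact_force: [3.4, -1.0, -11.1]
grip_width: 0.0154
```

```bash
python3 lv.py
```

```text
t 11.12 phi 0.67 tool phi 0.727 rad mm 78.9 y -2.2 J [-1.02  0.55  0.75  1.72  0.02  1.03 -0.08] w 0.0154
tool F/M mean [ 2.32  3.07 11.01 -0.97  1.03 -0.28] last [ 2.32  3.07 11.01 -0.97  1.03 -0.28]
```

Request:
{"name": "jog_arm", "arguments": {"rows": [{"xyz":[-0.28,0,0],"delta_rot":[0,2,0],"fingers":1},{"xyz":[-0.56,0,0.02],"delta_rot":[0,4,0],"fingers":1},{"xyz":[-0.84,0,0.04],"delta_rot":[0,6,0],"fingers":1},{"xyz":[-1.11,0,0.08],"delta_rot":[0,8,0],"fingers":1},{"xyz":[-1.4,0,0.12],"delta_rot":[0,10,0],"fingers":1}]}}

```text
clock: 11.53
tcp_pos: [0.623, 0.115, 0.2211]
orientation: [1.807, 2.367, -0.185]
contact_force: [6.2, -0.2, -15.8]
grip_width: 0.0155
```

```bash
python3 lv.py
```

```text
t 11.53 phi 0.5 tool phi 0.55 rad mm 79.0 y -2.1 J [-0.87  0.49  0.67  1.71 -0.12  1.03  0.07] w 0.0155
tool F/M mean [ 1.32  5.95 15.85 -1.28  0.45 -0.17] last [ 1.32  5.95 15.85 -1.28  0.45 -0.17]
```

Request:
{"name": "jog_arm", "arguments": {"rows": [{"xyz":[0,0,0],"delta_rot":[0,0,0],"fingers":0.3},{"xyz":[0,0,0],"delta_rot":[0,0,0],"fingers":0.3},{"xyz":[0,0,-2],"delta_rot":[0,0,0],"fingers":0.3},{"xyz":[0,0,-5],"delta_rot":[0,0,0],"fingers":0.3},{"xyz":[0,0,-7],"delta_rot":[0,0,0],"fingers":0.3}]}}

```text
clock: 11.95
tcp_pos: [0.6197, 0.13, 0.2921]
orientation: [1.805, 2.368, -0.183]
contact_force: [-0.1, -0.5, 0.3]
grip_width: 0.0597
```

```bash
cat >> h.py <<'E'
def pushpose(phi,rad,back,tilt=0.05):
    # fingers closed, on the +x side of lever; back = distance of TCP from lever line, m
    pos,Rg=levpose(phi,rad); 
    return pos-Rg.as_matrix()[:,0]*back, levpose(phi+tilt,rad)[1]
E
python3 -c "
from h import *
delta(*pushpose(.4,.14,.04)); delta(*pushpose(.4,.082,.03))
im=imaging.grab_frame('scene'); cv2.imwrite('pics/s9.png',cv2.resize(im[140:260,210:350],None,fx=5,fy=5,interpolation=cv2.INTER_CUBIC))
"
```

```text
t 11.95 d cm [-5.73  0.15  1.9 ] rot [-0.1  5.7 -0.2] J [-0.91  0.43  0.7   1.63 -0.08  1.17  0.04] F [-0.1 -0.5  0.3] M [ 0.23 -0.06  0.01] w 0.0597
t 11.95 d cm [-3.88  0.15  7.49] rot [-0.1  5.7 -0.2] J [-0.91  0.43  0.7   1.63 -0.08  1.17  0.04] F [-0.1 -0.5  0.3] M [ 0.23 -0.06  0.01] w 0.0597
```

View pics/s9.png

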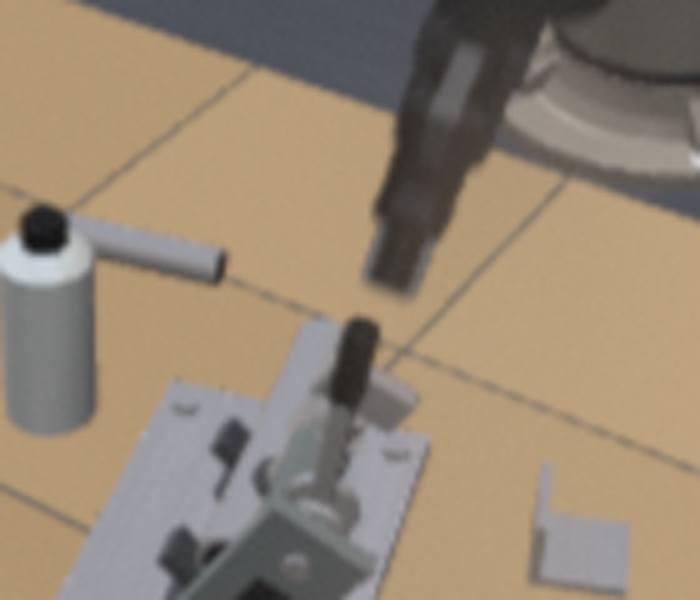

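Request:
{"name": "jog_arm", "arguments": {"rows": [{"xyz":[-3,0.1,0],"delta_rot":[0,3,0],"fingers":0.6},{"xyz":[-5.7,0.1,0.5],"delta_rot":[0,5.7,0],"fingers":1},{"xyz":[-5.7,0.1,2],"delta_rot":[0,5.7,0],"fingers":1},{"xyz":[-5.7,0.1,2],"delta_rot":[0,5.7,0],"fingers":1},{"xyz":[-5.7,0.1,2],"delta_rot":[0,5.7,0],"fingers":1}]}}

```text
clock: 12.42
tcp_pos: [0.6381, 0.0744, 0.2873]
orientation: [1.854, 2.433, -0.088]
contact_force: [-0.2, 0.5, 0.4]
grip_width: 0.0008
```

```bash
python3 -c "
from h import *
delta(*pushpose(.35,.082,.03))"
```

```text
t 12.42 d cm [ 0.76 -0.18  6.18] rot [ 0.2  2.8 -0.1] J [-0.75  0.43  0.68  1.62 -0.18  1.16  0.22] F [-0.2  0.5  0.4] M [ 0.1   0.03 -0.02] w 0.0008
```

Request:
{"name": "jog_arm", "arguments": {"rows": [{"xyz":[0,-0.35,2],"delta_rot":[0,2.8,0],"fingers":1},{"xyz":[0,-0.35,5],"delta_rot":[0,2.8,0],"fingers":1},{"xyz":[0.4,-0.35,6.2],"delta_rot":[0,2.8,0],"fingers":1},{"xyz":[0.8,-0.35,6.2],"delta_rot":[0,2.8,0],"fingers":1},{"xyz":[0.8,-0.35,6.2],"delta_rot":[0,2.8,0],"fingers":1}]}}

```text
clock: 12.83
tcp_pos: [0.634, 0.0785, 0.2246]
orientation: [1.874, 2.47, -0.044]
contact_force: [-0.6, -0.4, 0.5]
grip_width: -0.0004
```

```bash
python3 lv.py 4; python3 -c "
from h import *
delta(*pushpose(.5,.082,.018))
im=imaging.grab_frame('scene'); cv2.imwrite('pics/s10.png',cv2.resize(im[140:260,210:350],None,fx=5,fy=5,interpolation=cv2.INTER_CUBIC))"
```

```text
t 12.98 phi 0.02 tool phi 0.4 rad mm 88.1 y -0.5 J [-0.7   0.48  0.64  1.69 -0.26  1.06  0.28] w -0.0001
tool F/M mean [-0.52 -0.24 -0.41  0.    0.03 -0.02] last [-0.06 -0.63 -0.35  0.01  0.05 -0.01]
t 12.98 d cm [ 2.3   0.05 -0.15] rot [ 0.3 -8.6 -0. ] J [-0.7   0.48  0.64  1.69 -0.26  1.06  0.28] F [-0.6 -0.2  0.3] M [0.05 0.03 0.01] w -0.0001
```

View pics/s10.png

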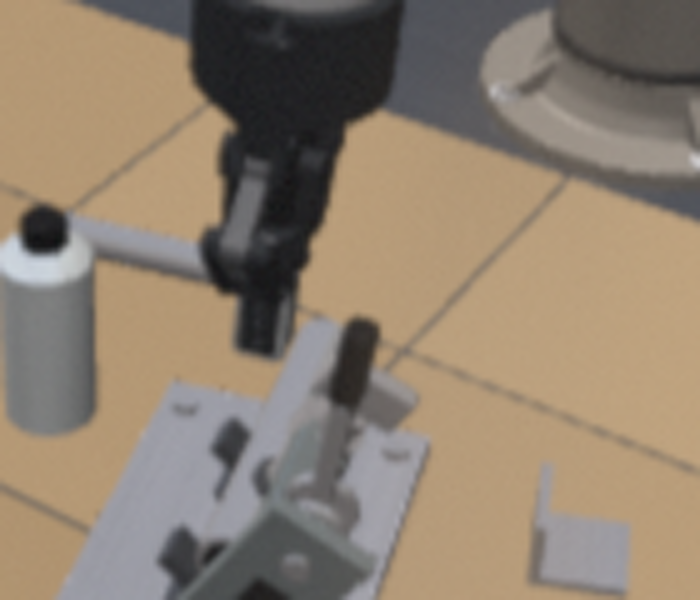

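```bash
python3 -c "
from h import *
for f in (.6,.75): delta(*pushpose(f,.082,.018))"
```

```text
t 13.03 d cm [ 3.18  0.06 -0.21] rot [  0.3 -14.3  -0.1] J [-0.7   0.48  0.64  1.69 -0.26  1.06  0.28] F [-0.7  0.9 -0.2] M [ 0.09  0.02 -0.02] w -0.0002
t 13.03 d cm [ 4.44  0.06 -0.14] rot [  0.3 -22.9  -0.1] J [-0.7   0.48  0.64  1.69 -0.26  1.06  0.28] F [-0.7  0.9 -0.2] M [ 0.09  0.02 -0.02] w -0.0002
```

Request:
{"name": "jog_arm", "arguments": {"rows": [{"xyz":[1.2,0,-0.1],"delta_rot":[0,-5,0],"fingers":1},{"xyz":[2.3,0,-0.15],"delta_rot":[0,-8.6,0],"fingers":1},{"xyz":[3.2,0,-0.2],"delta_rot":[0,-14.3,0],"fingers":1},{"xyz":[3.8,0,-0.2],"delta_rot":[0,-18.6,0],"fingers":1},{"xyz":[4.4,0,-0.15],"delta_rot":[0,-22.9,0],"fingers":1}]}}

```text
clock: 13.45
tcp_pos: [0.6247, 0.1185, 0.228]
orientation: [1.667, 2.187, -0.374]
contact_force: [0.1, -4.5, 0.4]
grip_width: 0.0003
```

```bash
python3 lv.py; python3 -c "
from h import *
for f in (.85,.95): delta(*pushpose(f,.082,.018))"
```

```text
t 13.45 phi 0.521 tool phi 0.804 rad mm 86.3 y 0.4 J [-1.07  0.56  0.8   1.73  0.07  1.03 -0.11] w 0.0003
tool F/M mean [-4.11 -1.06  1.58  0.08 -0.39  0.03] last [-4.11 -1.06  1.58  0.08 -0.39  0.03]
t 13.45 d cm [ 0.99 -0.05  0.01] rot [ 0.5 -5.5 -0.3] J [-1.07  0.56  0.8   1.73  0.07  1.03 -0.11] F [ 0.1 -4.5  0.4] M [-0.39 -0.04 -0.07] w 0.0003
t 13.45 d cm [ 1.82 -0.05 -0.09] rot [  0.5 -11.2  -0.3] J [-1.07  0.56  0.8   1.73  0.07  1.03 -0.11] F [ 0.1 -4.5  0.4] M [-0.39 -0.04 -0.07] w 0.0003
```

Request:
{"name": "jog_arm", "arguments": {"rows": [{"xyz":[0.2,0,0],"delta_rot":[0,-1,0],"fingers":1},{"xyz":[0.4,0,0],"delta_rot":[0,-2,0],"fingers":1},{"xyz":[0.6,0,0],"delta_rot":[0,-3.3,0],"fingers":1},{"xyz":[0.8,0,0],"delta_rot":[0,-4.4,0],"fingers":1},{"xyz":[1.0,0,0],"delta_rot":[0,-5.5,0],"fingers":1}]}}

```text
clock: 13.87
tcp_pos: [0.6234, 0.125, 0.2253]
orientation: [1.617, 2.113, -0.445]
contact_force: [1.1, -2.5, 4.3]
grip_width: 0.0001
```

```bash
python3 lv.py 4; python3 -c "
from h import *
for f in (.95,): delta(*pushpose(f,.082,.018))"
```

```text
t 14.02 phi 0.623 tool phi 0.9 rad mm 84.4 y 0.9 J [-1.14  0.61  0.84  1.73  0.12  1.03 -0.19] w 0.0001
tool F/M mean [-2.48  0.33 -2.2  -0.01 -0.11 -0.01] last [-1.61  0.13 -1.35 -0.11  0.16  0.03]
t 14.02 d cm [ 0.92 -0.09 -0.17] rot [ 0.5 -5.7 -0.4] J [-1.14  0.61  0.84  1.73  0.12  1.03 -0.19] F [ 0.3 -0.6  2. ] M [ 0.18 -0.06  0.03] w 0.0001
```

Request:
{"name": "jog_arm", "arguments": {"rows": [{"xyz":[0.2,0,-0.04],"delta_rot":[0,-1.2,0],"fingers":1},{"xyz":[0.4,0,-0.08],"delta_rot":[0,-2.4,0],"fingers":1},{"xyz":[0.6,0,-0.1],"delta_rot":[0,-3.5,0],"fingers":1},{"xyz":[0.75,0,-0.15],"delta_rot":[0,-4.6,0],"fingers":1},{"xyz":[0.92,0,-0.17],"delta_rot":[0,-5.7,0],"fingers":1}]}}

```text
clock: 14.43
tcp_pos: [0.6208, 0.134, 0.2214]
orientation: [1.561, 2.039, -0.515]
contact_force: [0.3, -2.7, 6.3]
grip_width: -0.0001
```

```bash
python3 lv.py 1; python3 -c "
from h import *
im=imaging.grab_frame('scene'); cv2.imwrite('pics/s11.png',im)
for f in (.85,.75): delta(*pushpose(f,.082,.018))"
```

```text
t 14.43 phi 0.723 tool phi 1.002 rad mm 84.2 y 0.8 J [-1.2   0.67  0.87  1.73  0.17  1.05 -0.25] w -0.0001
tool F/M mean [-5.98 -0.4  -3.36  0.23 -0.48  0.05] last [-5.98 -0.4  -3.36  0.23 -0.48  0.05]
t 14.48 d cm [-0.88 -0.08  0.28] rot [ 0.5  5.9 -0.4] J [-1.2   0.67  0.87  1.73  0.17  1.05 -0.25] F [-0.9 -1.4  4.5] M [-0.27  0.07 -0.1 ] w 0.0002
t 14.48 d cm [-1.65 -0.08  0.62] rot [ 0.5 11.6 -0.3] J [-1.2   0.67  0.87  1.73  0.17  1.05 -0.25] F [-0.9 -1.4  4.5] M [-0.27  0.07 -0.1 ] w 0.0002
```

Request:
{"name": "jog_arm", "arguments": {"rows": [{"xyz":[-0.3,0,0.1],"delta_rot":[0,2,0],"fingers":1},{"xyz":[-0.6,0,0.2],"delta_rot":[0,4,0],"fingers":1},{"xyz":[-0.9,0,0.3],"delta_rot":[0,6,0],"fingers":1},{"xyz":[-1.3,0,0.45],"delta_rot":[0,9,0],"fingers":1},{"xyz":[-1.65,0,0.6],"delta_rot":[0,11.6,0],"fingers":1}]}}

```text
clock: 14.9
tcp_pos: [0.6251, 0.1179, 0.2264]
orientation: [1.674, 2.19, -0.367]
contact_force: [1.4, -1.7, 0.7]
grip_width: -0.0002
```

```bash
python3 lv.py 1; python3 -c "
from h import *
for f in (.6,.4): delta(*pushpose(f,.082,.018))"
```

```text
t 14.9 phi 0.517 tool phi 0.795 rad mm 84.6 y 0.7 J [-1.06  0.56  0.8   1.73  0.06  1.02 -0.11] w -0.0002
tool F/M mean [-2.07  0.94  0.24 -0.03  0.18 -0.02] last [-2.07  0.94  0.24 -0.03  0.18 -0.02]
t 14.9 d cm [-1.03 -0.06  0.44] rot [ 0.6  8.3 -0.4] J [-1.06  0.56  0.8   1.73  0.06  1.02 -0.11] F [ 1.4 -1.7  0.7] M [0.18 0.03 0.03] w -0.0002
t 14.9 d cm [-2.49 -0.06  1.26] rot [ 0.6 19.8 -0.3] J [-1.06  0.56  0.8   1.73  0.06  1.02 -0.11] F [ 1.4 -1.7  0.7] M [0.18 0.03 0.03] w -0.0002
```

Request:
{"name": "jog_arm", "arguments": {"rows": [{"xyz":[-0.4,0,0.15],"delta_rot":[0,3,0],"fingers":1},{"xyz":[-0.8,0,0.35],"delta_rot":[0,6,0],"fingers":1},{"xyz":[-1.3,0,0.6],"delta_rot":[0,10,0],"fingers":1},{"xyz":[-2,0,0.9],"delta_rot":[0,15,0],"fingers":1},{"xyz":[-2.8,0,1.2],"delta_rot":[0,19,0],"fingers":1}]}}

```text
clock: 15.32
tcp_pos: [0.6335, 0.0877, 0.2292]
orientation: [1.849, 2.42, -0.081]
contact_force: [-0.9, -0.5, 0.5]
grip_width: -0.0005
```

```bash
python3 lv.py 1; python3 -c "
from h import *
im=imaging.grab_frame('scene'); cv2.imwrite('pics/s12f.png',im)
cv2.imwrite('pics/s12.png',cv2.resize(im[180:260,240:340],None,fx=7,fy=7,interpolation=cv2.INTER_CUBIC))
im=imaging.grab_frame('scene'); cv2.imwrite('pics/s13f.png',im)
for f in (.6,.4): delta(*pushpose(f,.082,.018))"
```

```text
t 15.32 phi 0.151 tool phi 0.457 rad mm 87.9 y 0.7 J [-0.76  0.47  0.65  1.7  -0.2   1.04  0.2 ] w -0.0005
tool F/M mean [-0.28 -0.94 -0.44  0.    0.07 -0.02] last [-0.28 -0.94 -0.44  0.    0.07 -0.02]
t 15.42 d cm [ 2.71 -0.01  0.03] rot [  0.7 -10.8  -1. ] J [-0.76  0.47  0.66  1.7  -0.2   1.04  0.2 ] F [-0.4 -1.8  0. ] M [-0.01  0.02  0.  ] w -0.0002
t 15.42 d cm [1.06 0.01 0.33] rot [ 0.8  0.6 -0.9] J [-0.76  0.47  0.66  1.7  -0.2   1.04  0.2 ] F [-0.4 -1.8  0. ] M [-0.01  0.02  0.  ] w -0.0002
```

View pics/s12.png

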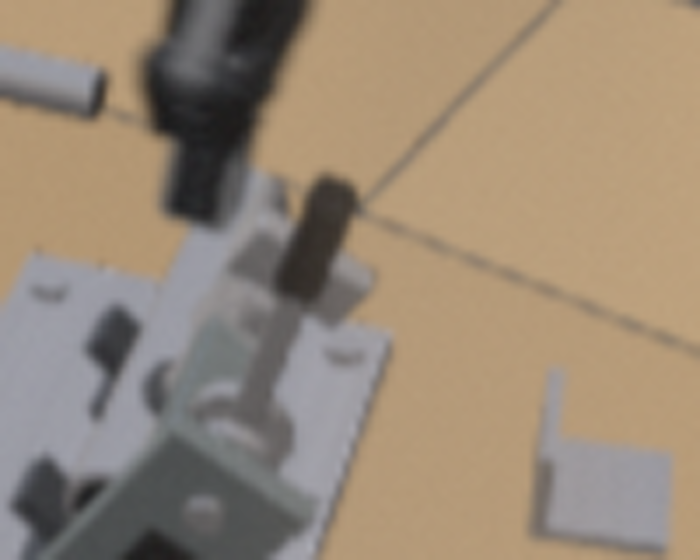

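```bash
python3 - <<'E'
from h import *
piv=PIV-[0,.002,0]
def ang(phi):
    a=np.radians(20)-phi; d=np.array([np.sin(a),0,np.cos(a)])
    u=proj("scene",W(P0,np.array([piv+.03*d,piv+.11*d]))); v=u[1]-u[0]; return np.degrees(np.arctan2(v[0],-v[1])),u.round(1)
for f in(.0,.05,.4,.5,.6,.65,.7,.75,.8): print(f,ang(f))
def fit(im,x0,y0,x1,y1):
    # black grip pixels
    g=cv2.cvtColor(im,cv2.COLOR_BGR2GRAY)[y0:y1,x0:x1].astype(float)
    w=np.clip(70-g,0,None); ys,xs=np.mgrid[y0:y1,x0:x1]
    m=np.array([(w*xs).sum(),(w*ys).sum()])/w.sum(); C=np.cov(np.c_[xs.ravel(),ys.ravel()].T,aweights=w.ravel())
    e=np.linalg.eigh(C)[1][:,1]; e=e*np.sign(-e[1]); return m,np.degrees(np.arctan2(e[0],-e[1])),w.sum()
for n in("s12f","s13f"):
    im=cv2.imread(f"pics/{n}.png"); print(n,fit(im,277,202,294,226))
im=cv2.imread("pics/scene0.png"); print(fit(im,255,198,271,220))
E
```

```text
0.0 (np.float64(-20.311601798336167), array([[269.4, 231.9],
       [257.9, 200.8]]))
0.05 (np.float64(-17.177450937631825), array([[270.1, 231.9],
       [260.4, 200.6]]))
0.4 (np.float64(7.76156700981519), array([[274.9, 232.5],
       [279. , 202.6]]))
0.5 (np.float64(15.665306219723812), array([[276.3, 233. ],
       [284.3, 204.2]]))
0.6 (np.float64(23.716677236642802), array([[277.6, 233.5],
       [289.6, 206.2]]))
0.65 (np.float64(27.749962408189095), array([[278.3, 233.8],
       [292.2, 207.4]]))
0.7 (np.float64(31.762052604143136), array([[278.9, 234.1],
       [294.7, 208.6]]))
0.75 (np.float64(35.73408650088281), array([[279.5, 234.5],
       [297.1, 210. ]]))
0.8 (np.float64(39.648708793104014), array([[280.2, 234.8],
       [299.5, 211.4]]))
s12f (array([284.03566879, 215.05159236]), np.float64(22.20271162393628), np.float64(1570.0))
s13f (array([283.98110749, 215.12052117]), np.float64(22.764995127868197), np.float64(1535.0))
(array([262.18618619, 210.06837607]), np.float64(-16.238305252937707), np.float64(4329.0))
```

```bash
cat >> lv.py <<'E'
b=np.hypot(c[0],c[2]); print("lever phi est if touching", round(np.radians(20)-np.arctan2(c[0],c[2])+np.arcsin(.018/b),3))
if len(sys.argv)>2:
    for f in sys.argv[2:]: print(f,end=' '); delta(*pushpose(float(f),.082,.018))
E
python3 lv.py 1 .65 .7
```

```text
t 15.42 phi 0.081 tool phi 0.461 rad mm 90.5 y -0.3 J [-0.76  0.47  0.66  1.7  -0.2   1.04  0.2 ] w -0.0002
tool F/M mean [-1.61 -0.85  0.14  0.02 -0.01 -0.  ] last [-1.61 -0.85  0.14  0.02 -0.01 -0.  ]
lever phi est if touching 0.281
.65 t 15.42 d cm [ 3.13 -0.02  0.01] rot [  0.7 -13.7  -1. ] J [-0.76  0.47  0.66  1.7  -0.2   1.04  0.2 ] F [-0.4 -1.8  0. ] M [-0.01  0.02  0.  ] w -0.0002
.7 t 15.42 d cm [ 3.55 -0.02  0.01] rot [  0.7 -16.5  -1. ] J [-0.76  0.47  0.66  1.7  -0.2   1.04  0.2 ] F [-0.4 -1.8  0. ] M [-0.01  0.02  0.  ] w -0.0002
```

Request:
{"name": "jog_arm", "arguments": {"rows": [{"xyz":[1.2,0,0],"delta_rot":[0.3,-5,-0.5],"fingers":1},{"xyz":[2.4,0,0],"delta_rot":[0.7,-10,-1],"fingers":1},{"xyz":[2.8,0,0],"delta_rot":[0.7,-12,-1],"fingers":1},{"xyz":[3.1,0,0],"delta_rot":[0.7,-14,-1],"fingers":1},{"xyz":[3.5,0,0],"delta_rot":[0.7,-16.5,-1],"fingers":1}]}}

```text
clock: 15.83
tcp_pos: [0.6262, 0.1136, 0.2275]
orientation: [1.696, 2.228, -0.343]
contact_force: [2.6, -4.1, -0.5]
grip_width: -0.0002
```

```bash
python3 lv.py 1 .78
```

```text
t 15.83 phi 0.462 tool phi 0.751 rad mm 85.0 y 0.6 J [-1.02  0.54  0.77  1.72  0.04  1.03 -0.07] w -0.0002
tool F/M mean [-4.09  1.45  2.26 -0.29 -0.4   0.03] last [-4.09  1.45  2.26 -0.29 -0.4   0.03]
lever phi est if touching 0.676
.78 t 15.83 d cm [ 0.86 -0.06 -0.1 ] rot [ 0.1 -4.5 -0.1] J [-1.02  0.54  0.77  1.72  0.04  1.03 -0.07] F [ 2.6 -4.1 -0.5] M [-0.31 -0.38  0.08] w -0.0002
```

Request:
{"name": "jog_arm", "arguments": {"rows": [{"xyz":[0.2,0,-0.02],"delta_rot":[0,-1,0],"fingers":1},{"xyz":[0.4,0,-0.04],"delta_rot":[0,-2,0],"fingers":1},{"xyz":[0.6,0,-0.06],"delta_rot":[0,-3,0],"fingers":1},{"xyz":[0.75,0,-0.08],"delta_rot":[0,-4,0],"fingers":1},{"xyz":[0.9,0,-0.1],"delta_rot":[0,-4.7,0],"fingers":1}]}}

```text
clock: 16.25
tcp_pos: [0.6241, 0.1214, 0.2254]
orientation: [1.652, 2.167, -0.405]
contact_force: [-0.4, -2.6, 5.1]
grip_width: -0.0001
```

```bash
python3 lv.py 1 .86
```

```text
t 16.25 phi 0.562 tool phi 0.834 rad mm 84.3 y 0.6 J [-1.08  0.58  0.8   1.72  0.09  1.04 -0.14] w -0.0001
tool F/M mean [-4.45 -1.08 -3.39  0.09 -0.42 -0.02] last [-4.45 -1.08 -3.39  0.09 -0.42 -0.02]
lever phi est if touching 0.777
.86 t 16.25 d cm [ 0.68 -0.06 -0.13] rot [ 0.1 -4.3 -0.2] J [-1.08  0.58  0.8   1.72  0.09  1.04 -0.14] F [-0.4 -2.6  5.1] M [-0.43 -0.02 -0.03] w -0.0001
```

Request:
{"name": "jog_arm", "arguments": {"rows": [{"xyz":[0.2,0,-0.02],"delta_rot":[0,-1,0],"fingers":1},{"xyz":[0.4,0,-0.04],"delta_rot":[0,-2,0],"fingers":1},{"xyz":[0.6,0,-0.06],"delta_rot":[0,-3,0],"fingers":1},{"xyz":[0.75,0,-0.08],"delta_rot":[0,-4,0],"fingers":1},{"xyz":[0.9,0,-0.1],"delta_rot":[0,-4.7,0],"fingers":1}]}}

```text
clock: 16.67
tcp_pos: [0.6219, 0.1293, 0.2224]
orientation: [1.607, 2.106, -0.466]
contact_force: [-0.9, -2.5, 6.1]
grip_width: -0.0002
```

```bash
python3 lv.py 1 .78 .7
```

```text
t 16.67 phi 0.665 tool phi 0.918 rad mm 83.5 y 0.7 J [-1.14  0.62  0.83  1.72  0.14  1.05 -0.2 ] w -0.0002
tool F/M mean [-5.17 -1.51 -3.98  0.12 -0.44 -0.03] last [-5.17 -1.51 -3.98  0.12 -0.44 -0.03]
lever phi est if touching 0.882
.78 t 16.67 d cm [-0.82 -0.06  0.21] rot [ 0.1  5.  -0.2] J [-1.14  0.62  0.83  1.72  0.14  1.05 -0.2 ] F [-0.9 -2.5  6.1] M [-0.46 -0.01 -0.04] w -0.0002
.7 t 16.67 d cm [-1.44 -0.06  0.47] rot [ 0.1  9.6 -0.2] J [-1.14  0.62  0.83  1.72  0.14  1.05 -0.2 ] F [-0.9 -2.5  6.1] M [-0.46 -0.01 -0.04] w -0.0002
```

Request:
{"name": "jog_arm", "arguments": {"rows": [{"xyz":[-0.2,0,0.05],"delta_rot":[0,1,0],"fingers":1},{"xyz":[-0.35,0,0.1],"delta_rot":[0,2,0],"fingers":1},{"xyz":[-0.5,0,0.14],"delta_rot":[0,3,0],"fingers":1},{"xyz":[-0.65,0,0.18],"delta_rot":[0,4,0],"fingers":1},{"xyz":[-0.8,0,0.2],"delta_rot":[0,5,0],"fingers":1}]}}

```text
clock: 17.08
tcp_pos: [0.624, 0.121, 0.2251]
orientation: [1.657, 2.17, -0.401]
contact_force: [1.4, -1.7, -0.2]
grip_width: 0.0001
```

```bash
python3 lv.py 1
```

```text
t 17.08 phi 0.557 tool phi 0.828 rad mm 83.9 y 0.4 J [-1.08  0.58  0.8   1.72  0.09  1.04 -0.14] w 0.0001
tool F/M mean [-1.72  0.86  1.13 -0.06  0.15 -0.02] last [-1.72  0.86  1.13 -0.06  0.15 -0.02]
lever phi est if touching 0.773
```

Request:
{"name": "jog_arm", "arguments": {"rows": [{"xyz":[-0.2,0,0.05],"delta_rot":[0,1,0],"fingers":1},{"xyz":[-0.35,0,0.1],"delta_rot":[0,2,0],"fingers":1},{"xyz":[-0.5,0,0.14],"delta_rot":[0,3,0],"fingers":1},{"xyz":[-0.65,0,0.18],"delta_rot":[0,4,0],"fingers":1},{"xyz":[-0.8,0,0.2],"delta_rot":[0,5,0],"fingers":1}]}}

```text
clock: 17.5
tcp_pos: [0.626, 0.1131, 0.2269]
orientation: [1.706, 2.234, -0.333]
contact_force: [0.7, -1.0, -0.1]
grip_width: -0.0001
```

```bash
python3 lv.py 1
```

```text
t 17.5 phi 0.459 tool phi 0.739 rad mm 84.4 y 0.2 J [-1.01  0.54  0.77  1.72  0.03  1.03 -0.07] w -0.0001
tool F/M mean [-1.03  0.42  0.5  -0.04  0.26  0.03] last [-1.03  0.42  0.5  -0.04  0.26  0.03]
lever phi est if touching 0.674
```

Request:
{"name": "jog_arm", "arguments": {"rows": [{"xyz":[-0.2,0,0.05],"delta_rot":[0,1,0],"fingers":1},{"xyz":[-0.35,0,0.1],"delta_rot":[0,2,0],"fingers":1},{"xyz":[-0.5,0,0.14],"delta_rot":[0,3,0],"fingers":1},{"xyz":[-0.65,0,0.18],"delta_rot":[0,4,0],"fingers":1},{"xyz":[-0.8,0,0.2],"delta_rot":[0,5,0],"fingers":1}]}}

```text
clock: 17.92
tcp_pos: [0.628, 0.1053, 0.228]
orientation: [1.753, 2.296, -0.262]
contact_force: [-0.4, 0.1, -0.3]
grip_width: -0.0001
```

```bash
python3 lv.py 1
```

```text
t 17.92 phi 0.363 tool phi 0.65 rad mm 85.0 y 0.1 J [-0.93  0.51  0.73  1.72 -0.04  1.03  0.01] w -0.0001
tool F/M mean [ 0.29 -0.37  0.17 -0.07  0.36 -0.01] last [ 0.29 -0.37  0.17 -0.07  0.36 -0.01]
lever phi est if touching 0.577
```

Request:
{"name": "jog_arm", "arguments": {"rows": [{"xyz":[-0.4,0,0.1],"delta_rot":[0,2,0],"fingers":1},{"xyz":[-0.8,0,0.2],"delta_rot":[0,4,0],"fingers":1},{"xyz":[-1.2,0,0.3],"delta_rot":[0,6,0],"fingers":1},{"xyz":[-1.6,0,0.4],"delta_rot":[0,8,0],"fingers":1},{"xyz":[-2,0,0.5],"delta_rot":[0,8,0],"fingers":1}]}}

```text
clock: 18.33
tcp_pos: [0.6338, 0.0831, 0.2298]
orientation: [1.829, 2.389, -0.142]
contact_force: [-0.3, -0.4, 0.8]
grip_width: 0.0
```

```bash
python3 lv.py 1; python3 -c "
from h import *
im=imaging.grab_frame('scene'); cv2.imwrite('pics/s14f.png',im)
cv2.imwrite('pics/s14.png',cv2.resize(im[180:260,240:340],None,fx=7,fy=7,interpolation=cv2.INTER_CUBIC))"
```

```text
t 18.33 phi 0.104 tool phi 0.509 rad mm 89.5 y -0.3 J [-0.79  0.48  0.67  1.7  -0.15  1.04  0.16] w 0.0
tool F/M mean [-0.4  -0.4  -0.75 -0.04  0.12 -0.02] last [-0.4  -0.4  -0.75 -0.04  0.12 -0.02]
lever phi est if touching 0.306
```

View pics/s14.png

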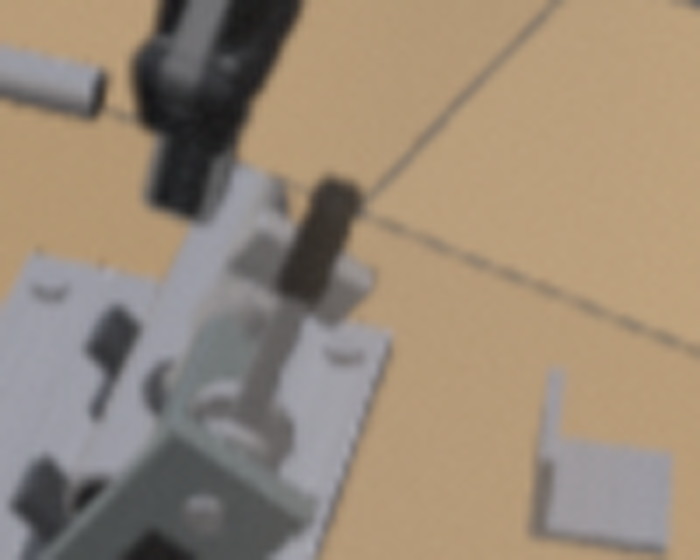

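```bash
cat >> h.py <<'E'
def cpose(phi,T,r_=.092,pen=0.):
    a=np.radians(20)-phi; d=np.array([np.sin(a),0,np.cos(a)]); n=np.array([np.cos(a),0,-np.sin(a)])
    piv=PIV-[0,.002,0]
    corner=piv+r_*d+(.007-pen)*n
    Rg=levpose(T,.08)[1]; return W(P0,corner)[0]-Rg.as_matrix()[:,0]*.011, Rg
E
cat > wp.py <<'E'
from h import *
import sys
# args: phi:T:r triples
for s in sys.argv[1:]:
    v=[float(x) for x in s.split(':')]; print(s,end=' '); delta(*cpose(*v))
E
python3 wp.py .55:.6:.085 .65:.7:.085 .75:.8:.085 .85:.9:.087 .95:1:.09
```

```text
.55:.6:.085 t 18.38 d cm [ 2.13 -0.19 -0.42] rot [ 0.1 -5.1 -0.4] J [-0.79  0.48  0.67  1.7  -0.15  1.04  0.16] F [-0.4 -1.4 -0.9] M [0.12 0.09 0.  ] w -0.0001
.65:.7:.085 t 18.38 d cm [ 3.   -0.19 -0.52] rot [  0.1 -10.8  -0.4] J [-0.79  0.48  0.67  1.7  -0.15  1.04  0.16] F [-0.4 -1.4 -0.9] M [0.12 0.09 0.  ] w -0.0001
.75:.8:.085 t 18.38 d cm [ 3.87 -0.2  -0.53] rot [  0.1 -16.6  -0.4] J [-0.79  0.48  0.67  1.7  -0.15  1.04  0.16] F [-0.4 -1.4 -0.9] M [0.12 0.09 0.  ] w -0.0001
.85:.9:.087 t 18.38 d cm [ 4.81 -0.2  -0.65] rot [  0.1 -22.3  -0.5] J [-0.79  0.48  0.67  1.7  -0.15  1.04  0.16] F [-0.4 -1.4 -0.9] M [0.12 0.09 0.  ] w -0.0001
.95:1:.09 t 18.38 d cm [ 5.81 -0.21 -0.76] rot [  0.  -28.   -0.5] J [-0.79  0.48  0.67  1.7  -0.15  1.04  0.16] F [-0.4 -1.4 -0.9] M [0.12 0.09 0.  ] w -0.0001
```

Request:
{"name": "jog_arm", "arguments": {"rows": [{"xyz":[2.1,-0.2,-0.4],"delta_rot":[0,-5,-0.4],"fingers":1},{"xyz":[3.0,-0.2,-0.5],"delta_rot":[0,-10.8,-0.4],"fingers":1},{"xyz":[3.9,-0.2,-0.5],"delta_rot":[0,-16.6,-0.4],"fingers":1},{"xyz":[4.8,-0.2,-0.6],"delta_rot":[0,-22.3,-0.5],"fingers":1},{"xyz":[5.8,-0.2,-0.75],"delta_rot":[0,-28,-0.5],"fingers":1}]}}

```text
clock: 18.8
tcp_pos: [0.6168, 0.1379, 0.2291]
orientation: [1.553, 2.043, -0.528]
contact_force: [2.0, -6.1, -0.0]
grip_width: -0.0002
```

```bash
python3 lv.py 1; python3 wp.py 1.0:1:.092 1.07:1:.094 1.15:1:.095 1.22:1:.095 1.3:1:.095
```

```text
t 18.8 phi 0.741 tool phi 1.007 rad mm 93.1 y -1.9 J [-1.2   0.66  0.85  1.72  0.2   1.08 -0.27] w -0.0002
tool F/M mean [-5.04  0.28  3.91 -0.01 -0.39 -0.02] last [-5.04  0.28  3.91 -0.01 -0.39 -0.02]
lever phi est if touching 0.936
1.0:1:.092 t 18.8 d cm [ 0.58 -0.01 -0.2 ] rot [ 0.1  0.4 -0. ] J [-1.2   0.66  0.85  1.72  0.2   1.08 -0.27] F [ 2.  -6.1 -0. ] M [-0.38 -0.1   0.02] w -0.0002
1.07:1:.094 t 18.8 d cm [ 1.24 -0.01 -0.43] rot [ 0.1  0.4 -0. ] J [-1.2   0.66  0.85  1.72  0.2   1.08 -0.27] F [ 2.  -6.1 -0. ] M [-0.38 -0.1   0.02] w -0.0002
1.15:1:.095 t 18.8 d cm [ 2.01 -0.01 -0.51] rot [ 0.1  0.4 -0. ] J [-1.2   0.66  0.85  1.72  0.2   1.08 -0.27] F [ 2.  -6.1 -0. ] M [-0.38 -0.1   0.02] w -0.0002
1.22:1:.095 t 18.8 d cm [ 2.67 -0.01 -0.44] rot [ 0.1  0.4 -0. ] J [-1.2   0.66  0.85  1.72  0.2   1.08 -0.27] F [ 2.  -6.1 -0. ] M [-0.38 -0.1   0.02] w -0.0002
1.3:1:.095 t 18.8 d cm [ 3.42 -0.01 -0.3 ] rot [ 0.1  0.4 -0. ] J [-1.2   0.66  0.85  1.72  0.2   1.08 -0.27] F [ 2.  -6.1 -0. ] M [-0.38 -0.1   0.02] w -0.0002
```

Request:
{"name": "jog_arm", "arguments": {"rows": [{"xyz":[0.6,0,-0.2],"delta_rot":[0,0.4,0],"fingers":1},{"xyz":[1.25,0,-0.4],"delta_rot":[0,0.4,0],"fingers":1},{"xyz":[2,0,-0.5],"delta_rot":[0,0.4,0],"fingers":1},{"xyz":[2.7,0,-0.45],"delta_rot":[0,0.4,0],"fingers":1},{"xyz":[3.4,0,-0.3],"delta_rot":[0,0.4,0],"fingers":1}]}}

```text
clock: 19.22
tcp_pos: [0.6096, 0.1634, 0.2121]
orientation: [1.562, 2.046, -0.523]
contact_force: [-2.1, -2.1, 5.2]
grip_width: -0.0001
```

```bash
python3 lv.py 1; python3 wp.py 1.38:1:.095 1.46:1:.095 1.54:1:.095 1.62:1:.095 1.7:1:.095
python3 -c "
from h import *
im=imaging.grab_frame('scene'); cv2.imwrite('pics/s15.png',cv2.resize(im[160:260,230:350],None,fx=6,fy=6,interpolation=cv2.INTER_CUBIC))"
```

```text
t 19.22 phi 1.08 tool phi 0.999 rad mm 92.9 y -2.1 J [-1.21  0.68  0.83  1.71  0.17  1.08 -0.3 ] w -0.0001
tool F/M mean [-4.36 -2.53 -3.2   0.58 -0.35  0.03] last [-4.36 -2.53 -3.2   0.58 -0.35  0.03]
lever phi est if touching 1.275
1.38:1:.095 t 19.22 d cm [1.03 0.01 0.18] rot [ 0.  -0.1 -0.3] J [-1.21  0.68  0.83  1.71  0.17  1.08 -0.3 ] F [-2.1 -2.1  5.2] M [-0.46  0.34 -0.38] w -0.0001
1.46:1:.095 t 19.22 d cm [1.74 0.   0.44] rot [ 0.  -0.1 -0.3] J [-1.21  0.68  0.83  1.71  0.17  1.08 -0.3 ] F [-2.1 -2.1  5.2] M [-0.46  0.34 -0.38] w -0.0001
1.54:1:.095 t 19.22 d cm [ 2.44 -0.    0.75] rot [ 0.  -0.1 -0.3] J [-1.21  0.68  0.83  1.71  0.17  1.08 -0.3 ] F [-2.1 -2.1  5.2] M [-0.46  0.34 -0.38] w -0.0001
1.62:1:.095 t 19.22 d cm [ 3.1  -0.    1.12] rot [ 0.  -0.1 -0.3] J [-1.21  0.68  0.83  1.71  0.17  1.08 -0.3 ] F [-2.1 -2.1  5.2] M [-0.46  0.34 -0.38] w -0.0001
1.7:1:.095 t 19.22 d cm [ 3.74 -0.01  1.55] rot [ 0.  -0.1 -0.3] J [-1.21  0.68  0.83  1.71  0.17  1.08 -0.3 ] F [-2.1 -2.1  5.2] M [-0.46  0.34 -0.38] w -0.0001
```

View pics/s15.png

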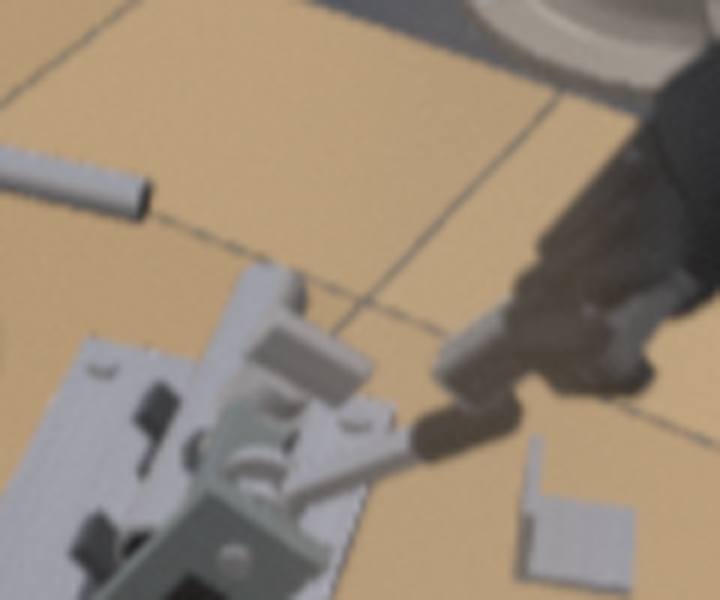

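Request:
{"name": "jog_arm", "arguments": {"rows": [{"xyz":[1.0,0,0.2],"delta_rot":[0,0,0],"fingers":1},{"xyz":[1.75,0,0.45],"delta_rot":[0,0,0],"fingers":1},{"xyz":[2.4,0,0.75],"delta_rot":[0,0,0],"fingers":1},{"xyz":[3.1,0,1.1],"delta_rot":[0,0,0],"fingers":1},{"xyz":[3.5,0,1.4],"delta_rot":[0,0,0],"fingers":1}]}}

```text
clock: 19.68
tcp_pos: [0.6036, 0.1851, 0.1769]
orientation: [1.56, 2.051, -0.521]
contact_force: [-0.3, -0.5, -0.1]
grip_width: 0.0001
```

```bash
python3 lv.py 1; python3 wp.py 1.66:1:.095 1.7:1:.095 1.73:1:.095 1.76:1:.095
python3 -c "
from h import *
im=imaging.grab_frame('scene'); cv2.imwrite('pics/s16.png',cv2.resize(im[160:260,230:350],None,fx=6,fy=6,interpolation=cv2.INTER_CUBIC))"
```

```text
t 19.68 phi 1.539 tool phi 0.996 rad mm 91.1 y -2.0 J [-1.22  0.73  0.8   1.72  0.14  1.05 -0.33] w 0.0001
tool F/M mean [-0.29 -0.38  0.31  0.03  0.49  0.03] last [-0.29 -0.38  0.31  0.03  0.49  0.03]
lever phi est if touching 1.738
1.66:1:.095 t 19.68 d cm [-0.5   0.   -0.11] rot [ 0.1 -0.2 -0.1] J [-1.22  0.73  0.8   1.72  0.14  1.05 -0.33] F [-0.3 -0.5 -0.1] M [ 0.47  0.14 -0.04] w 0.0001
1.7:1:.095 t 19.68 d cm [-0.19  0.    0.1 ] rot [ 0.1 -0.2 -0.1] J [-1.22  0.73  0.8   1.72  0.14  1.05 -0.33] F [-0.3 -0.5 -0.1] M [ 0.47  0.14 -0.04] w 0.0001
1.73:1:.095 t 19.68 d cm [0.04 0.   0.28] rot [ 0.1 -0.2 -0.1] J [-1.22  0.73  0.8   1.72  0.14  1.05 -0.33] F [-0.3 -0.5 -0.1] M [ 0.47  0.14 -0.04] w 0.0001
1.76:1:.095 t 19.68 d cm [0.26 0.   0.46] rot [ 0.1 -0.2 -0.1] J [-1.22  0.73  0.8   1.72  0.14  1.05 -0.33] F [-0.3 -0.5 -0.1] M [ 0.47  0.14 -0.04] w 0.0001
```

View pics/s16.png

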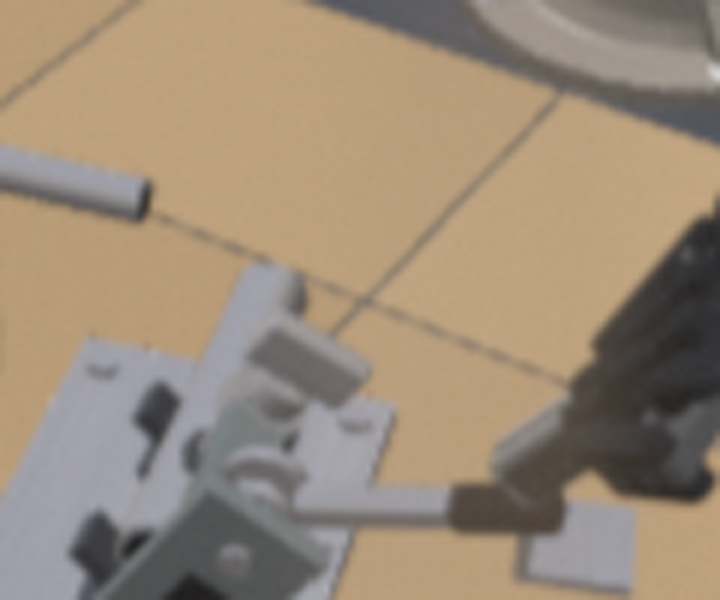

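Request:
{"name": "jog_arm", "arguments": {"rows": [{"xyz":[0,0,0.2],"delta_rot":[0,0,0],"fingers":1},{"xyz":[0.1,0,0.3],"delta_rot":[0,0,0],"fingers":1},{"xyz":[0.2,0,0.4],"delta_rot":[0,0,0],"fingers":1},{"xyz":[0.25,0,0.5],"delta_rot":[0,0,0],"fingers":1},{"xyz":[0.25,0,0.5],"delta_rot":[0,0,0],"fingers":1}]}}

```text
clock: 20.15
tcp_pos: [0.6038, 0.1847, 0.1719]
orientation: [1.559, 2.051, -0.522]
contact_force: [-3.8, 1.9, 9.1]
grip_width: -0.0004
```

```bash
python3 lv.py 2
python3 -c "
from h import *
im=imaging.grab_frame('scene'); cv2.imwrite('pics/s17.png',cv2.resize(im[160:260,230:350],None,fx=6,fy=6,interpolation=cv2.INTER_CUBIC))"
```

```text
t 20.2 phi 1.589 tool phi 0.997 rad mm 88.9 y -2.0 J [-1.22  0.74  0.8   1.72  0.14  1.04 -0.33] w -0.0001
tool F/M mean [-3.03 -3.44 -8.78  0.69  0.05 -0.01] last [-2.82 -3.78 -8.63  0.68  0.02 -0.04]
lever phi est if touching 1.793
```

View pics/s17.png

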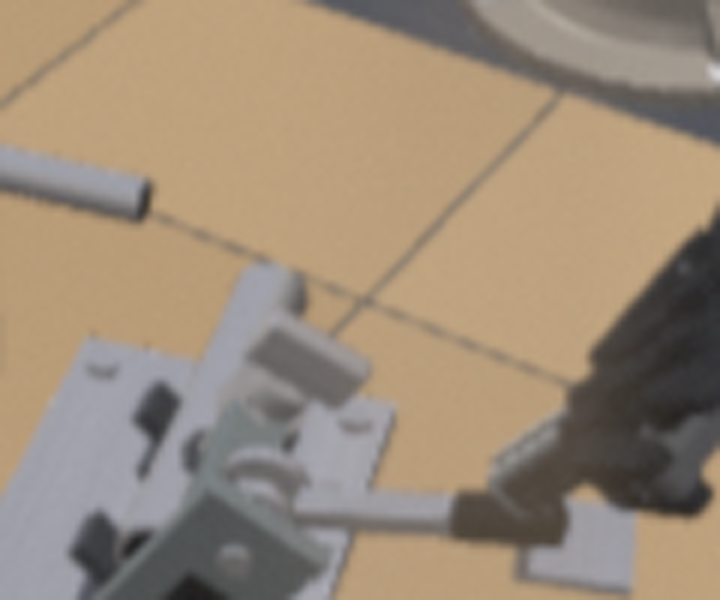

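Request:
{"name": "jog_arm", "arguments": {"rows": [{"xyz":[-0.5,0,-1],"delta_rot":[0,0,0],"fingers":1},{"xyz":[-0.5,0,-4],"delta_rot":[0,0,0],"fingers":1},{"xyz":[-0.5,0,-8],"delta_rot":[0,0,0],"fingers":1},{"xyz":[-0.5,0,-12],"delta_rot":[0,0,0],"fingers":1},{"xyz":[-0.5,0,-15],"delta_rot":[0,0,0],"fingers":1}]}}

```text
clock: 20.67
tcp_pos: [0.5804, 0.2702, 0.2977]
orientation: [1.559, 2.052, -0.517]
contact_force: [1.3, 1.7, 0.5]
grip_width: 0.0003
```

Request:
{"name": "jog_arm", "arguments": {"rows": [{"xyz":[0,0,-1],"delta_rot":[0,0,0],"fingers":1},{"xyz":[0,0,-2],"delta_rot":[0,0,0],"fingers":1},{"xyz":[0,0,-2],"delta_rot":[0,0,0],"fingers":1},{"xyz":[0,0,-2],"delta_rot":[0,0,0],"fingers":1},{"xyz":[0,0,-2],"delta_rot":[0,0,0],"fingers":1}]}}

```text
clock: 21.08
tcp_pos: [0.5768, 0.2799, 0.3124]
orientation: [1.56, 2.051, -0.521]
contact_force: [0.3, -0.2, -0.5]
grip_width: 0.0002
```

```bash
python3 -c "
from h import *
im=imaging.grab_frame('scene'); 
overlay('scene',im,P0,'pics/s18.png',200,150,150,130,5,piv=PIV-[0,.002,0],lev=1.7,nut=.1,cam=.0142)
cv2.imwrite('pics/s18r.png',cv2.resize(im[150:280,200:350],None,fx=5,fy=5,interpolation=cv2.INTER_CUBIC))
t=imaging.grab_frame('top');cv2.imwrite('pics/t18.png',cv2.resize(t[110:270,130:350],None,fx=3.5,fy=3.5,interpolation=cv2.INTER_CUBIC))
o=r.get_obs();print(o['clock'],o['contact_force'],o['tcp_pos'])"
```

```text
21.1833 [-0.88462037  0.25005     0.36298951] [0.57687112 0.28016069 0.31252268]
```

View pics/s18.png

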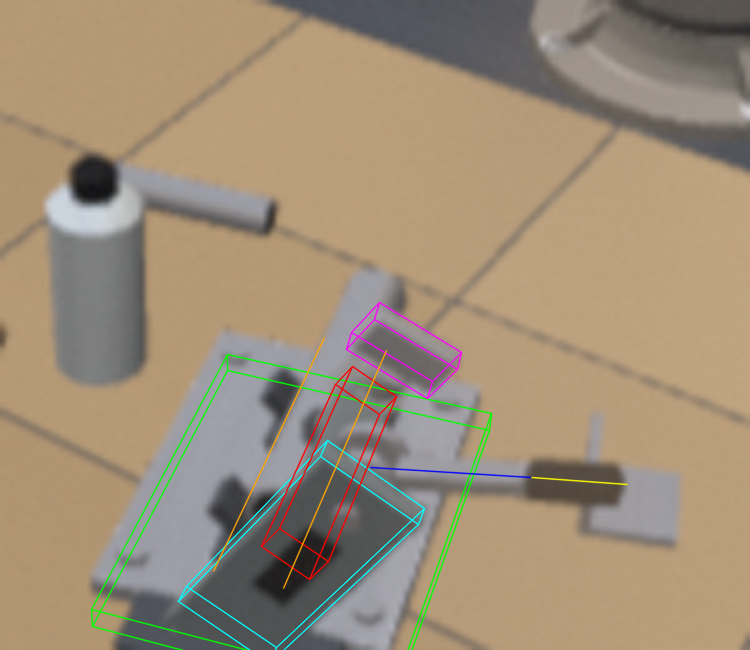

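View pics/s18r.png

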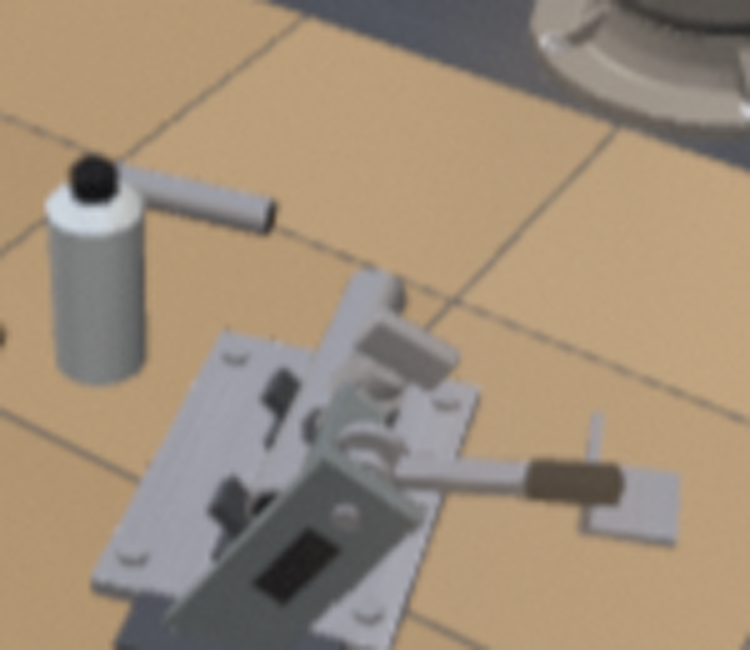

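View pics/t18.png

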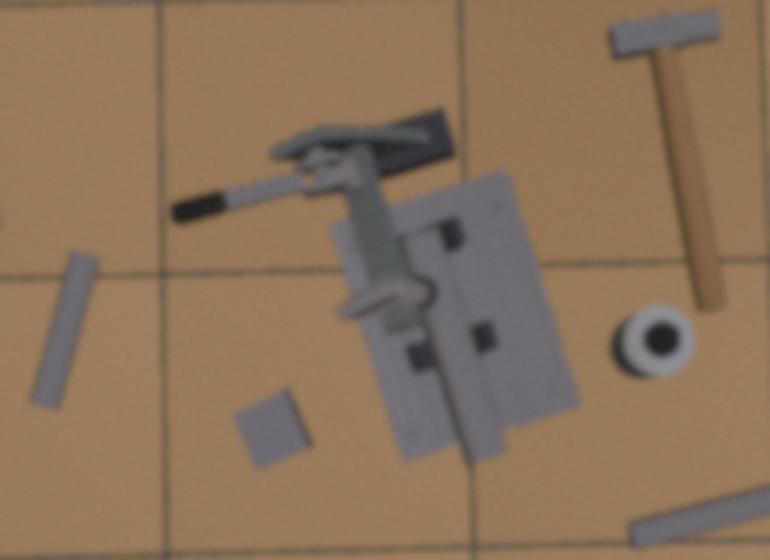

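```bash
python3 -c "
from h import *
print(r.hand_in())"
```

```text
the job is handed in; nothing more can be done
None
```

I tightened the wing nut by about 2.4 rad, flipped the cam lever over to its stop and handed the job in. It took about 21 s of the 72 s allowed.

- **Gap and bite:** I felt for the bite twice before the final flip, moving the lever part-way to about 0.94 rad. The first time I gripped the lever and took it back to about 0.5 rad. The second time I pushed it with closed fingers, and it came to rest at about 0.59 rad. The pushing forces point to a gap of 6 to 7.4 mm, most likely about 6.7 mm, so a bite at about 0.56 rad. The gripped probe read nearer 8 mm, but I trust it less because the grip itself added torque. I did not readjust the nut after this.
- **Lock:** At the end the lever took a push of about 9 N without moving on, so I read it as against its stop. After the arm backed off about 17 cm, the last pictures show it still there, matching the 1.70 rad model line. The tube lies in the V-blocks.
- **Not measured:** I did not measure the clamping force directly. From the gap I expect it near the 63 N asked for, perhaps a little higher.
- **Bystanders:** In the final top picture the hammer, offcut and spray can show no sign of having moved, and I did not touch them.

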